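Check a pendulum angle gauge on a domed stud

TASK

Check the angle gauge on its domed stud: take the stud out of the wooden holder, drop it foot-down into the socket of the grey block until it stands fully home, and let go of it. Then pick up the gauge by its black grip, rest the middle of its bar level on the stud's domed head, and rock it there until the swinging pointer settles inside the red mark. Finish while still holding the gauge like that, its bar resting only on the stud, and leave the other things on the worktop where they are.

Things in the scene. Friction and masses are not known exactly. Their poses are not given: they have to be found in the camera images.
- block: Grey painted steel block, 56 x 56 x 45 mm high, on a dark flange 84 x 56 x 8 mm, fixed to the worktop. Origin at the centre of its underside, z up.
- socket_mouth (a point): Centre of the mouth of the block's one upright socket, on its top face 45 mm above the worktop. The socket is 14.5 mm in diameter and 36 mm deep, with a 3 mm bevel round its mouth.
- holder: Wooden storage holder, 50 x 110 x 40 mm high, fixed to the worktop, with three upright holes (14.5 mm in diameter, 30 mm deep) in a row 34 mm apart along its y; the stud stands upright in the middle one. Origin at the centre of its underside.
- stud_grip (a point): Centre of the stud's head, where it is gripped; its z runs along the stud, up to the head. The stud is a pin 92 mm long, about 80 g: a steel shank 12 mm in diameter and 62 mm long with a bevelled foot, a brass-coloured head 20 mm in diameter and 20 mm long, and a half-ball of 10 mm radius on top. This point is 74 mm above the foot and 18 mm below the dome's top.
- stud_foot (a point): Centre of the stud's flat foot, its lower end. Home in the socket it is 9 mm above the worktop, with 26 mm of shank showing above the block; the stud may then lean by up to about 0.06 rad.
- stud_top (a point): Top of the stud's steel dome (half-ball of 10 mm radius); 101 mm above the worktop when the stud stands home in the socket.
- gauge_grip (a point): Centre of the black grip of the angle gauge: an upright lug 16 mm thick along gauge x, 26 mm wide along y, its top 16 mm above this point; 40 mm from the middle of the bar on the +y side, 54 mm above the feet. Gauge axes: y along the bar, x through its thickness, z up; the white dial looks along -x. The gauge (about 0.18 kg) stands on its feet at the start.
- gauge_rest (a point): Middle of the underside of the gauge's bar, which rests on the dome; 40 mm along -y and 48 mm along -z (gauge axes) from gauge_grip. The aluminium bar is 150 mm long, 18 mm thick and 11 mm high, its underside 6 mm above the ends of its two feet (40 mm along x, 16 mm along y, centred 67 mm from the middle). Axes of the gauge.
- pointer (a joint): Angle (rad) of the black swinging pointer on the dial, a free pendulum about gauge x at the dial's centre. 0 points straight down the dial; it always hangs plumb once its swing dies out, in under a second, so when the gauge is tipped by t about its +x axis (grip end up) it reads -t.
- mark (a joint): Angle (rad) at which the red mark stands on the dial, same zero and sense as the pointer; it is stiff and stays. The pointer is on the mark when both read the same, so the gauge must be tipped by minus this value about its +x axis: a positive value means grip end down, dial end up.
- pointer_tip (a point): Tip of the pointer, 28 mm from the centre of the round dial. The dial's housing is 70 mm in diameter and 14 mm thick, its centre 40 mm from the middle of the bar on the -y side, 51 mm above the feet.
- mark_tip (a point): Middle of the red mark, 28 mm from the dial's centre. The red mark spans about 4.5 degrees to either side of this.
- loupe: Black loupe, 36 x 36 x 32 mm, a bystander.
- section_red: Red round mounted section, 30 mm in diameter, 17 mm high, a bystander.
- section_black: Black round mounted section, 30 mm in diameter, 15 mm high, a bystander.
- petri_dish: Clear petri dish, 50 mm in diameter, 14 mm high, a bystander.
- tweezers: Steel tweezers, 126 mm long, a bystander.
- hardness_block: Bright steel disc, 48 mm in diameter, 16 mm high, a bystander.

How it is judged (in metres and radians):
On the way, in this order (a step that is already met when the one before it is completed fails the run):
1. the stud stands home in the socket of the block, let go (horizontal distance between stud_foot and socket_mouth below 0.006 m and z of stud_foot in the frame of block below 0.013 m and angle between stud_grip's own z axis and vertical below 0.15 rad and contact force between the fingers and stud below 0.1 N), for 0.2 s.
2. the middle of the gauge's bar rests level on the stud's dome (contact force between gauge and stud above 0.1 N and distance between gauge_rest and stud_top below 0.02 m and angle between gauge_grip's own z axis and vertical below 0.1 rad), for 0.2 s.
At the end, for the whole second after the job is handed in: Stud home in the socket (foot within 6 mm of its axis, 4 mm of its floor, lean under 0.15 rad), not touched by the fingers; gripper holds the gauge, its bar resting (over 0.1 N, within 20 mm of its middle) on the dome only; pointer still, within 0.08 rad of the red mark's middle (all of step 1 and contact force between gauge and stud above 0.1 N and contact force between gauge and block below 0.1 N and distance between gauge_rest and stud_top below 0.02 m and height (world z) of gauge_rest above 0.09 m and contact force between the fingers and gauge above 1 N and angle between the z axis of pointer_tip and the z axis of mark_tip, either way round below 0.08 rad and velocity of joint pointer between -0.4 and 0.4 rad/s); the arm keeps its last pose, push and grip.
It fails at once if a bystander was moved by more than 30 mm (distance of any of loupe, section_red, section_black, petri_dish, tweezers, hardness_block from where it was at the start of the episode above 0.03 m).
It also fails if it takes over 58 s, if anything falls off the work surface, if the arm or the gripper's body presses on something with over 40 N, if the wrist force passes 120 N, or if a joint passes its speed limit or range.

ROBOT

A 6-joint arm with a two-finger parallel gripper is mounted at the origin on a cart in front of the work surface, level with it; the furniture and walls round the work are solid. World frame = base frame: x ahead of the robot, y to its left, z up, the work surface at z = 0. Lengths are in mm, angles in rad, forces in N, time in s.
With the tool pointing down it reaches from about 400 to 925 mm from the base axis. Payload 12.5 kg.
Tool frame: the origin (TCP) lies midway between the tips of the shut fingers; the grasp point (between the pads) lies 19 mm behind it; z points along the fingers, y is the direction in which the jaws open and shut (so a half turn about z gives the same grasp; the last joint's range is limited). The gripper opens to 95 mm and grips with 3 to 60 N. Pads are 20 mm wide; open, the fingers measure 119 mm over their backs; the gripper's body (75 mm by 180 mm) begins 59 mm behind the grasp point.
Start: joints at [1.223, 0.491, 1.559, -0, 1.092, -0.106], TCP at [149.638, 606.84, 214.661] pointing down, gripper open.
Joint ranges: [-3.1, 3.1], [-0.84, 2.19], [0.05, 2.79], [-1.13, 4.28], [0.06, 2.93], [-2.69, 2.69]. Speed limits (rad/s): [2.22, 2.22, 2.79, 3.14, 3.14, 3.14].

INTERFACE

Orientations are given as [roll, pitch, yaw] about the fixed x, y, z axes, in that order (R = Rz(yaw) Ry(pitch) Rx(roll)).
In Python, from cell import env gives the robot as it stands.
- The arm moves only by the tool drive_tool, never from a script. Its argument "increments" is a list of rows, each a list of 2 entries, a list of its own where there are three numbers: the shift along the tool's x, y, z as a fraction of full scale, then the turn, a rotation vector about the tool's x, y, z as a fraction of full scale. In form: [[[x, y, z], [ax, ay, az]], ...]. A call has 1 to 5 rows; each row shifts and turns the commanded pose from where the row before left it, along the tool's axes as they then stand; what a row does not reach is not made up. Full scale, the value 1, is 30 mm for a shift and 0.08 rad for a turn. A row lasts 1/12 s, in which the tool goes at most 41.7 mm and 7.16 degrees, less where a joint would pass 70% of its speed; a pose out of reach is approached as far as the arm can. A call with a number of a shift or a turn outside -1 to 1 is refused whole. A call with a gripper value outside its range is refused whole. "jaw" is the opening, from -1 (shut) to 1 (fully open), so that 0 is half open, set as the call begins (left out, the last holds). The fingers move at their own pace and stop on an object; the grip force is fixed at half the most. Time passes only in rows, so rows that do not move let the fingers close. It gives the time, the measured TCP pose, the force and the opening at its end, in the units of the state.
- env.state(): the state, without advancing time (a new reading comes with each control period).
- env.read_camera(name): name is "scene" or "top" or "wrist"; returns a dict with "pixels" (384x512x3 uint8, blue, green, red), "vertical_fov" (degrees; the focal length in pixels is half the picture's height over the tangent of half this angle, whatever the lens; pixels are square), "cx", "cy" (the principal point, pixels), "k1" (the pictures are not rectified: a ray, as slopes to the right and down, at radius r is drawn at 1 + k1 r^2 times it, then the intrinsics apply), "world_to_cam" (4x4, takes a point from world to camera coordinates). Camera axes: x right, y down, z forward; pixel columns grow to the right and rows downward; lengths in mm; the calibration is good to about 2 mm. A picture is of the moment at which its call begins. There is no depth.
- env.job_done(): hands the job in, once; it reports no verdict.
Trained networks look in a picture, given as the dict that the camera call returned (one of the last four; its "shot" number tells which), for a name from the list of things; names that differ only in an ending like _2 or _b are one class to them, and where a whole thing is asked for, a point or a joint stands for the part that bears it (a point fixed in the world has none). Each returns a list of dicts, best first, with "score" (0 to 1); they miss things now and then, are a little off and sometimes report something else, mostly with a low value. They report only what shows in the picture. A call takes as long as a camera call.
- env.boxes_of(target, picture): "point" ([x, y, z] in mm, in world coordinates, good to about 4 mm: the middle of the surface that is visible of it).
- env.tip_of(target, picture): "point" ([x, y, z] in mm, in world coordinates, good to about 4 mm: a listed point, or the origin of a listed thing).
The state is a dict: "t": time; "joints": joint angles; "qvel": joint speeds; "tau": joint torques, N m; "eef_pos": TCP position; "tcp_rot": TCP orientation; "ft_force": force on the tool from outside, world axes, zero at the start; "moment": the same for the moment, N m; "opening": opening from 0.0 (shut) to 1.0 (fully open).
Only numpy, scipy, OpenCV 4.12 (cv2) and the standard library are available. Lean on these libraries where they do the work, as an engineer would, in place of code of your own. Each camera call takes 0.05 s, during which the arm holds its last target.

## Working session

There is one attempt and no reset: what is moved stays moved. The work goes in short steps, Python scripts to look and compute and a tool call to move; the robot and the scene stay as the last step left them, time stands still between calls to the robot, and variables do not carry over. Pictures are saved under pics/ and viewed, and the job is handed in when it is done.

Besides the shell and the picture viewer there is one more tool, called as name([rows], argument=value, ...), one row to a line, values as JSON. drive_tool: Moves the arm, as the interface text tells. Its arguments: {"type":"object","properties":{"increments":{"type":"array","items":{"type":"array"}},"jaw":{"type":"number"}},"required":["increments"]}

```bash
ls; mkdir -p pics; cat > h.py <<'E'
from cell import env
import numpy as np, cv2
from scipy.spatial.transform import Rotation as R
def cam(name,f):
    p=env.read_camera(name); cv2.imwrite('pics/'+f+'.png',p['pixels']); return p
def ray(p,u,v):
    H,W=p['pixels'].shape[:2]; f=H/2/np.tan(np.radians(p['vertical_fov'])/2)
    K=np.array([[f,0,p['cx']],[0,f,p['cy']],[0,0,1]])
    q=cv2.undistortPoints(np.array([[[u,v]]],float),K,np.array([p['k1'],0,0,0,0.]))[0,0]
    M=np.array(p['world_to_cam']); Rm=M[:3,:3]; c=-Rm.T@M[:3,3]
    return c,Rm.T@np.array([q[0],q[1],1])
def at_z(p,u,v,z):
    c,d=ray(p,u,v); return c+d*(z-c[2])/d[2]
def proj(p,X):
    H,W=p['pixels'].shape[:2]; f=H/2/np.tan(np.radians(p['vertical_fov'])/2)
    M=np.array(p['world_to_cam']); x=M[:3,:3]@np.array(X,float)+M[:3,3]; s=x[:2]/x[2]; s=s*(1+p['k1']*(s@s))
    return s*f+[p['cx'],p['cy']]
def tri(obs):
    A=np.zeros((3,3));b=np.zeros(3)
    for p,u,v in obs:
        c,d=ray(p,u,v); d/=np.linalg.norm(d); P=np.eye(3)-np.outer(d,d); A+=P;b+=P@c
    return np.linalg.solve(A,b)
def st():
    s=env.state(); print({k:np.round(s[k],3).tolist() for k in s})
    return s
E
python3 - <<'E'
from h import *
st()
names="block socket_mouth holder stud_grip stud_foot stud_top gauge_grip gauge_rest pointer_tip mark_tip".split()
for c in ['scene','top','wrist']:
    p=cam(c,c+'0'); print(c,p['vertical_fov'],p['cx'],p['cy'],p['k1'],np.round(p['world_to_cam'],3).tolist())
    if c!='wrist':
      for n in names:
        r=env.tip_of(n,p); print(n,[(np.round(x['point'],1).tolist(),round(x['score'],2)) for x in r[:2]])
st()
E
```

```text
pics
{'t': 0.0, 'joints': [1.223, 0.492, 1.559, 0.0, 1.092, -0.106], 'qvel': [0.001, -0.0, -0.001, 0.001, 0.0, 0.002], 'tau': [-0.001, -61.263, -25.817, 0.069, 0.048, -0.0], 'eef_pos': [149.548, 606.593, 214.062], 'tcp_rot': [-3.14, -0.0, 2.9], 'ft_force': [0.065, -0.192, -0.349], 'moment': [-0.013, 0.037, 0.003], 'opening': 0.997}
scene 48.189781177587236 259.3624936168814 189.67372722916338 0.02732235901419665 [[-0.658, -0.753, -0.001, 169.365], [-0.508, 0.444, -0.738, 502.743], [0.556, -0.485, -0.675, 510.988], [0.0, 0.0, 0.0, 1.0]]
block [([516.3, -376.9, 1.0], 0.85)]
socket_mouth [([513.1, -380.8, 41.7], 0.62)]
holder [([443.2, -153.9, 2.4], 0.7)]
stud_grip [([438.1, -156.0, 84.6], 0.62)]
stud_foot [([439.8, -151.2, 9.5], 0.67)]
stud_top [([436.1, -155.6, 101.4], 0.54)]
gauge_grip []
gauge_rest [([563.9, -157.9, 7.6], 0.91)]
pointer_tip [([564.9, -192.9, 26.6], 0.46)]
mark_tip []
top 49.01829733695527 255.62947881043226 197.20802295303272 -0.12464231391109501 [[0.005, -1.0, 0.013, -301.58], [-0.997, -0.006, -0.082, 623.798], [0.082, -0.012, -0.997, 1153.779], [0.0, 0.0, 0.0, 1.0
[... 244 characters left out ...]
[([440.3, -154.9, 106.6], 0.64)]
gauge_grip [([562.0, -117.6, 58.6], 0.79)]
gauge_rest [([567.1, -151.5, 4.5], 0.64), ([438.8, -154.9, 10.7], 0.43)]
pointer_tip []
mark_tip []
wrist 62.59133669435959 252.03500529347335 190.59312307321647 0.006284573849370054 [[0.239, 0.971, 0.0, -624.262], [0.932, -0.229, 0.282, -33.455], [0.274, -0.067, -0.959, 392.671], [0.0, 0.0, 0.0, 1.0]]
{'t': 1.15, 'joints': [1.223, 0.491, 1.559, -0.0, 1.092, -0.106], 'qvel': [0.001, 0.0, 0.0, 0.0, 0.001, 0.0], 'tau': [0.002, -61.248, -25.841, 0.069, 0.045, -0.0], 'eef_pos': [149.643, 606.824, 214.672], 'tcp_rot': [3.142, 0.0, 2.9], 'ft_force': [-0.026, 0.344, 0.133], 'moment': [0.002, 0.019, 0.015], 'opening': 1.002}
```

View pics/scene0.png

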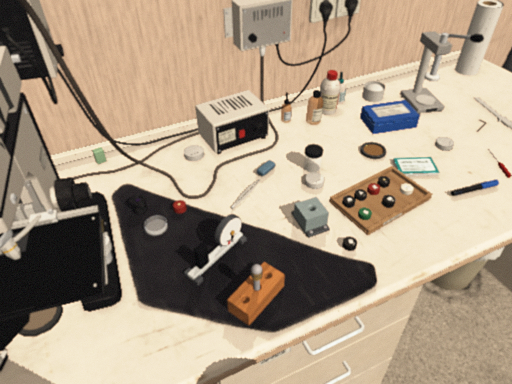

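View pics/top0.png

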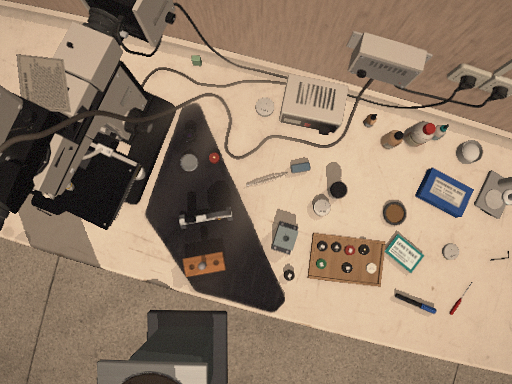

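The scene picture shows the stud in the wooden holder at about (258,270), the gauge at (220,250), and the block at (311,213). The top picture agrees: stud (202,265), gauge (205,216), block (285,237). The microscope, top left, is an obstacle on the swing, so I'll check its edge first.

```bash
python3 - <<'E'
from h import *
p=cam('top','top1')
for uv in [(85,240),(40,210),(75,228),(20,215),(135,185),(5,190)]:
    print(uv,[np.round(at_z(p,*uv,z)).tolist() for z in (0,100,250)])
b=cv2.resize(p['pixels'][170:300,140:320],None,fx=4,fy=4,interpolation=cv2.INTER_CUBIC);cv2.imwrite('pics/top1z.png',b)
q=cam('scene','scene1')
b=cv2.resize(q['pixels'][180:340,170:370],None,fx=4,fy=3.75,interpolation=cv2.INTER_CUBIC);cv2.imwrite('pics/scene1z.png',b)
for c in [(0,0,0)]:
  for n in "loupe section_red section_black petri_dish tweezers hardness_block".split():
    print(n,[(np.round(x['point'],0).tolist(),round(x['score'],2)) for x in env.tip_of(n,p)[:1]])
E
```

```text
(85, 240) [[500.0, 195.0, 0.0], [503.0, 155.0, 100.0], [506.0, 96.0, 250.0]]
(40, 210) [[586.0, 337.0, 0.0], [581.0, 285.0, 100.0], [574.0, 208.0, 250.0]]
(75, 228) [[535.0, 227.0, 0.0], [534.0, 184.0, 100.0], [533.0, 121.0, 250.0]]
(20, 215) [[571.0, 400.0, 0.0], [567.0, 343.0, 100.0], [562.0, 258.0, 250.0]]
(135, 185) [[661.0, 51.0, 0.0], [650.0, 23.0, 100.0], [634.0, -18.0, 250.0]]
(5, 190) [[645.0, 453.0, 0.0], [635.0, 392.0, 100.0], [621.0, 300.0, 250.0]]
loupe [([801.0, -108.0, -3.0], 0.68)]
section_red [([741.0, -178.0, 2.0], 0.44)]
section_black [([741.0, -178.0, -1.0], 0.72)]
petri_dish [([728.0, -110.0, 2.0], 0.65)]
tweezers [([681.0, -329.0, 1.0], 0.62)]
hardness_block [([598.0, -486.0, 1.0], 0.76)]
```

View pics/top1z.png

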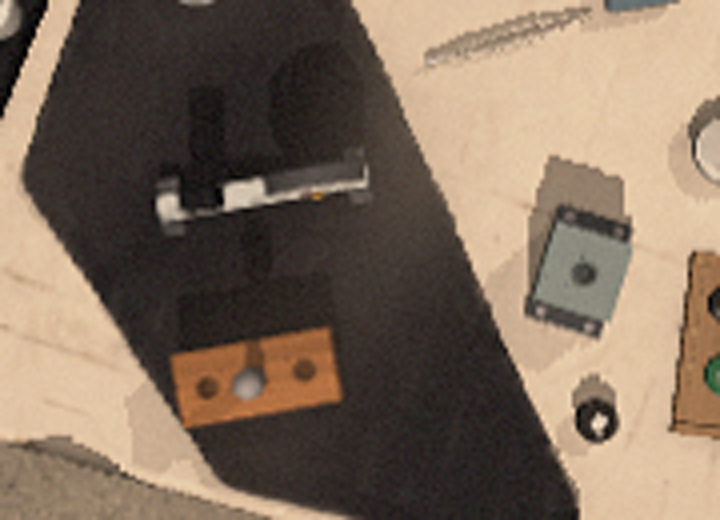

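View pics/scene1z.png

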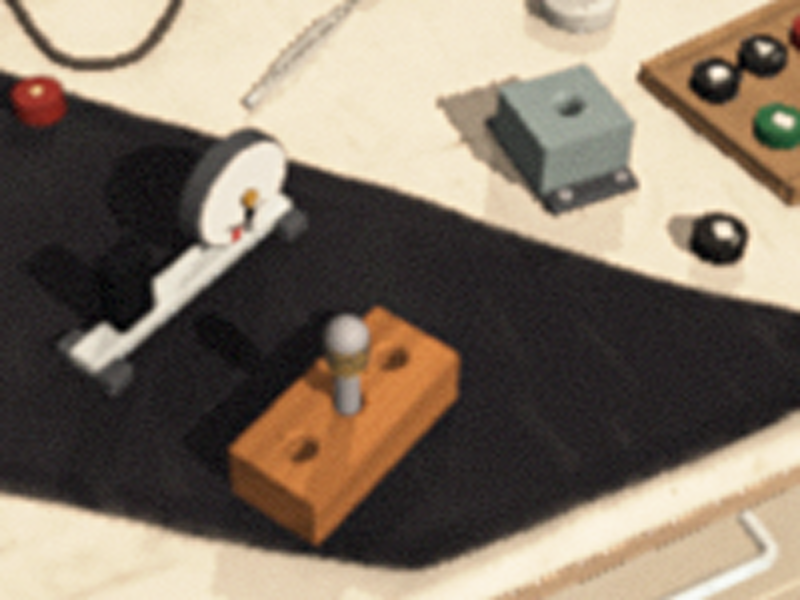

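View pics/wrist0.png

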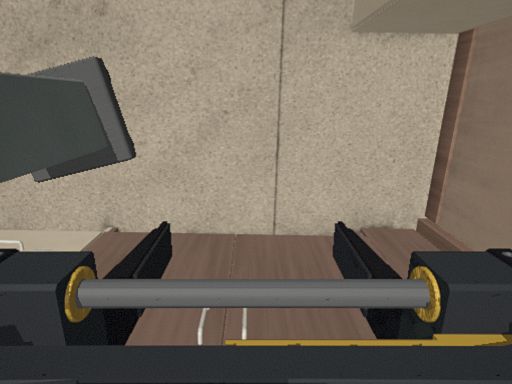

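Plan: retract to a radius of about 425 mm while rising, then swing in an arc clear of the microscope, whose front is at about x 535 mm.

drive_tool([
  [[0,-1,-0.5],[0,0,0]],
  [[0,-1,-0.5],[0,0,0]],
  [[0,-1,-0.5],[0,0,0]],
  [[0,-1,-0.5],[0,0,0]],
  [[0,-1,-0.5],[0,0,0]],
], jaw=0.2)

```text
t: 1.97
eef_pos: [113.3, 459.7, 290.2]
tcp_rot: [-3.142, 0.0, 2.9]
ft_force: [-0.0, 0.9, 1.1]
opening: 0.708
```

drive_tool([
  [[0,-1,-0.2],[0,0,0]],
  [[-0.5,-0.5,0],[0,0,0.4]],
  [[-1,0,0],[0,0,0.88]],
  [[-1,0,0],[0,0,0.88]],
  [[-1,0,0],[0,0,0.88]],
])

```text
t: 2.38
eef_pos: [203.0, 383.1, 296.2]
tcp_rot: [3.14, 0.0, 2.654]
ft_force: [-0.4, 0.9, -0.0]
opening: 0.601
```

drive_tool([
  [[-1,0,0],[0,0,0.88]],
  [[-1,0,0],[0,0,0.88]],
  [[-1,0,0],[0,0,0.88]],
  [[-1,0,0],[0,0,0.88]],
  [[-1,0,0],[0,0,0.88]],
])

```text
t: 2.8
eef_pos: [324.2, 295.2, 295.8]
tcp_rot: [3.141, -0.0, 2.301]
ft_force: [-0.1, 0.6, -0.1]
opening: 0.599
```

drive_tool([
  [[-1,0,0],[0,0,0.88]],
  [[-1,0,0],[0,0,0.88]],
  [[-1,0,0],[0,0,0.88]],
  [[-1,0,0],[0,0,0.88]],
  [[-1,0,0],[0,0,0.88]],
])

```text
t: 3.22
eef_pos: [407.2, 171.1, 295.7]
tcp_rot: [3.141, -0.0, 1.949]
ft_force: [0.6, 0.4, -0.3]
opening: 0.6
```

drive_tool([
  [[-1,0,0],[0,0,0.88]],
  [[-1,0,0],[0,0,0.88]],
  [[-1,0,0],[0,0,0.5]],
  [[-1,0,0],[0,0,0]],
  [[-1,0,0],[0,0,0]],
])

```text
t: 3.63
eef_pos: [446.1, 26.6, 295.8]
tcp_rot: [3.141, 0.0, 1.771]
ft_force: [-0.3, 1.5, -0.2]
opening: 0.6
```

drive_tool([
  [[-1,-0.2,0],[0,0,0.5]],
  [[-1,-0.2,0],[0,0,0.5]],
  [[-1,-0.2,0.4],[0,0,0.5]],
  [[-1,-0.2,0.4],[0,0,0.5]],
  [[-0.2,0,0],[0,0,0.5]],
])

```text
t: 4.05
eef_pos: [438.3, -103.0, 270.0]
tcp_rot: [-3.139, -0.0, 1.568]
ft_force: [1.0, 0.2, 0.3]
opening: 0.599
```

```bash
python3 - <<'E'
from h import *
st()
p=cam('wrist','w2')
for n in "stud_grip stud_top stud_foot holder gauge_grip gauge_rest".split():
    print(n,[(np.round(x['point'],1).tolist(),round(x['score'],2)) for x in env.tip_of(n,p)[:2]])
E
```

```text
{'t': 4.05, 'joints': [-0.377, 0.179, 1.885, -0.001, 1.08, -0.374], 'qvel': [-0.092, 0.01, -0.066, 0.017, 0.057, 0.412], 'tau': [-1.207, -39.277, -25.366, -0.068, -0.503, -1.511], 'eef_pos': [438.311, -102.97, 269.982], 'tcp_rot': [-3.139, -0.0, 1.568], 'ft_force': [0.998, 0.159, 0.329], 'moment': [-0.035, 0.011, 0.042], 'opening': 0.599}
stud_grip [([437.4, -151.7, 85.1], 0.7)]
stud_top [([438.2, -151.4, 103.3], 0.83), ([570.6, -157.8, 4.9], 0.35)]
stud_foot [([440.7, -158.4, 10.6], 0.69)]
holder [([436.4, -154.1, 2.8], 0.85)]
gauge_grip [([562.9, -118.2, 58.2], 0.55)]
gauge_rest [([567.9, -154.1, 7.2], 0.79), ([440.7, -154.2, 84.3], 0.48)]
```

View pics/w2.png

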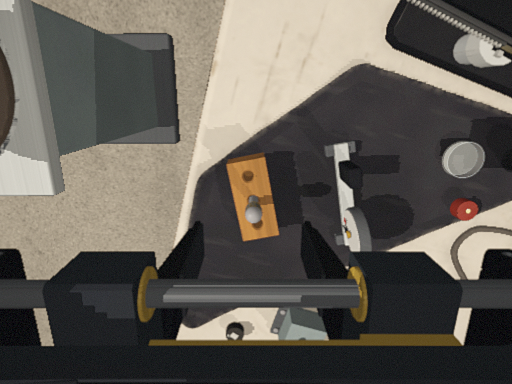

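The wrist view shows the dome at about (254,213), with the gauge at (345,195) lying to its +x side. I'll cross-check the dome position using all three cameras.

```bash
python3 - <<'E'
from h import *
p=cam('wrist','w3');t=cam('top','t3');s=cam('scene','s3')
print(st()['eef_pos'])
b=cv2.resize(p['pixels'][150:260,200:400],None,fx=4,fy=4,interpolation=cv2.INTER_CUBIC);cv2.imwrite('pics/w3z.png',b)
for q,uv in ((p,(254,213)),(t,(202,265.5)),(s,(256.8,269.3))): print(np.round(at_z(q,*uv,92),1))
E
```

```text
{'t': 4.55, 'joints': [-0.369, 0.176, 1.883, 0.0, 1.082, -0.372], 'qvel': [-0.005, 0.001, -0.001, 0.0, -0.0, 0.0], 'tau': [-0.008, -38.838, -25.682, 0.057, 0.064, -0.004], 'eef_pos': [439.435, -99.362, 271.83], 'tcp_rot': [3.141, 0.0, 1.573], 'ft_force': [-0.083, 0.099, 0.616], 'moment': [-0.104, 0.084, -0.063], 'opening': 0.604}
[439.43458507 -99.36213888 271.83042587]
[ 442.6 -151.4   92. ]
[ 439.3 -157.5   92. ]
[ 440.9 -154.1   92. ]
```

View pics/w3z.png

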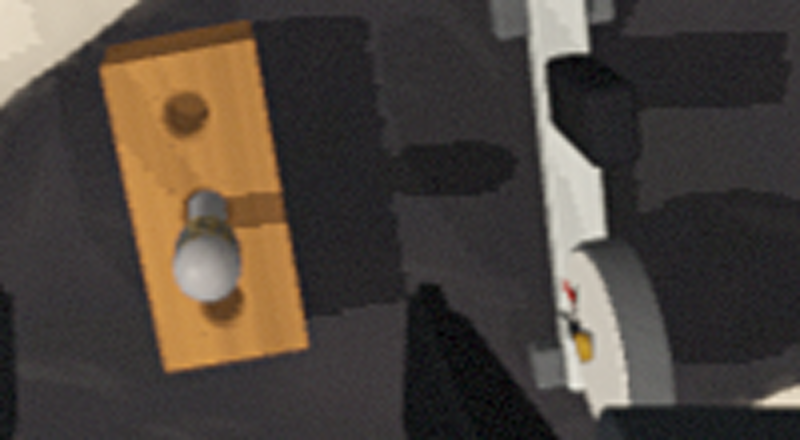

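drive_tool([
  [[-0.95,0.02,0],[0,0,0]],
  [[-0.9,0.02,0],[0,0,0]],
  [[0,0,1],[0,0,0]],
  [[0,0,1],[0,0,0]],
  [[0,0,0],[0,0,0]],
])

```text
t: 4.97
eef_pos: [438.8, -154.6, 207.8]
tcp_rot: [-3.136, -0.003, 1.572]
ft_force: [0.2, 0.3, 0.2]
opening: 0.6
```

```bash
python3 - <<'E'
from h import *
p=cam('wrist','w4');print(st()['eef_pos'])
for n in "stud_grip stud_top".split():
    print(n,[(np.round(x['point'],1).tolist(),round(x['score'],2)) for x in env.tip_of(n,p)[:2]])
E
```

```text
{'t': 5.017, 'joints': [-0.48, 0.273, 1.936, 0.0, 0.937, -0.482], 'qvel': [0.008, -0.046, -0.065, 0.003, 0.049, 0.001], 'tau': [-0.481, -40.171, -20.501, 0.03, -0.718, -0.008], 'eef_pos': [439.735, -154.843, 210.242], 'tcp_rot': [-3.138, -0.002, 1.572], 'ft_force': [-0.014, -0.002, 0.256], 'moment': [-0.136, -0.007, 0.024], 'opening': 0.6}
[ 439.73549957 -154.84334381  210.2418429 ]
stud_grip [([437.2, -154.2, 85.0], 0.88), ([518.0, -379.3, 3.6], 0.57)]
stud_top [([438.4, -152.7, 105.5], 0.7)]
```

View pics/w4.png

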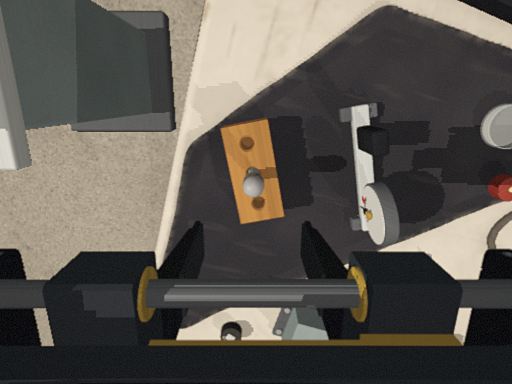

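The dome at (253,185) is centred between the fingers at column 253. I'll go straight down.

drive_tool([
  [[0,0,1],[0,0,0]],
  [[0,0,1],[0,0,0]],
  [[0,0,1],[0,0,0]],
  [[0,0,1],[0,0,0]],
  [[0,0,0.85],[0,0,0]],
])

```text
t: 5.53
eef_pos: [441.7, -155.6, 66.3]
tcp_rot: [3.139, 0.001, 1.573]
ft_force: [0.8, -0.3, -0.5]
opening: 0.601
```

drive_tool([
  [[0,0,0],[0,0,0]],
  [[0,0,0],[0,0,0]],
])

```text
t: 5.7
eef_pos: [441.2, -155.5, 66.9]
tcp_rot: [-3.141, -0.0, 1.572]
ft_force: [0.2, 0.5, 0.7]
opening: 0.598
```

```bash
python3 - <<'E'
from h import *
p=cam('wrist','w5');print(st()['eef_pos'])
p=cam('scene','s5')
b=cv2.resize(p['pixels'][200:340,170:370],None,fx=4,fy=4,interpolation=cv2.INTER_CUBIC);cv2.imwrite('pics/s5.png',b)
E
```

```text
{'t': 5.75, 'joints': [-0.48, 0.502, 2.082, 0.0, 0.556, -0.482], 'qvel': [-0.005, -0.023, -0.003, 0.0, -0.007, 0.001], 'tau': [-0.049, -47.326, -12.807, 0.028, -0.008, -0.001], 'eef_pos': [441.659, -155.747, 67.733], 'tcp_rot': [3.14, 0.001, 1.572], 'ft_force': [-0.309, -0.545, -0.751], 'moment': [-0.049, 0.004, 0.035], 'opening': 0.601}
[ 441.65946557 -155.74657751   67.73332878]
```

View pics/w5.png

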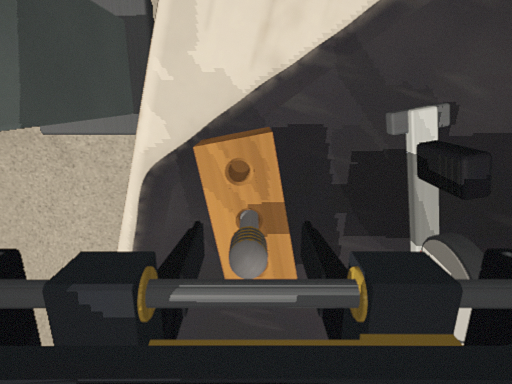

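View pics/s5.png

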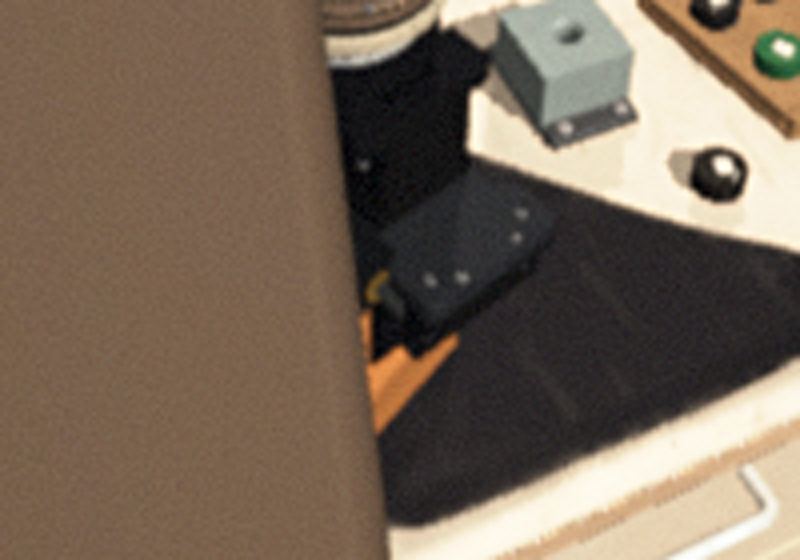

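```bash
python3 - <<'E'
from h import *
p=cam('wrist','w6'); print(at_z(p,248.5,258,92), env.state()['eef_pos'])
print(proj(p,[441.6,-155.7,67.7]),proj(p,[441.6,-155.7,92]))
E
```

```text
[ 440.32480481 -157.01734204   92.        ] [ 441.71711529 -155.87573898   68.12810824]
[250.99247388 235.99362349] [250.95518498 255.71970058]
```

drive_tool([
  [[-0.03,-0.03,0.1],[0,0,0]],
  [[0,0,0],[0,0,0]],
  [[0,0,0],[0,0,0]],
  [[0,0,0],[0,0,0]],
  [[0,0,0],[0,0,0]],
], jaw=-1)

```text
t: 6.27
eef_pos: [439.8, -156.4, 63.3]
tcp_rot: [3.141, 0.0, 1.572]
ft_force: [-0.4, 0.1, 0.2]
opening: 0.306
```

drive_tool([
  [[0,0,0],[0,0,0]],
  [[0,0,-0.3],[0,0,0]],
  [[0,0,-0.8],[0,0,0]],
  [[0,0,-0.8],[0,0,0]],
  [[0,0,-0.8],[0,0,0]],
])

```text
t: 6.68
eef_pos: [439.4, -156.2, 145.5]
tcp_rot: [-3.141, -0.0, 1.572]
ft_force: [1.1, -0.0, -1.6]
opening: 0.207
```

drive_tool([
  [[-0.9,0.3,-0.1],[0,0,0]],
  [[-0.9,0.3,-0.1],[0,0,0]],
  [[-0.9,0.3,0],[0,0,0]],
  [[-0.9,0.3,0],[0,0,0]],
  [[0,0,0],[0,0,0]],
])

```text
t: 7.1
eef_pos: [477.2, -268.3, 150.8]
tcp_rot: [3.14, 0.002, 1.57]
ft_force: [-1.5, 0.8, -1.0]
opening: 0.205
```

```bash
python3 - <<'E'
from h import *
w=cam('wrist','w7');t=cam('top','t7');s=cam('scene','s7')
st()
print('sock',at_z(t,286.25,238.5,45),at_z(s,312.5,207.7,45),tri([(t,286.25,238.5),(s,312.5,207.7)]))
for q in (w,t,s):
  for n in ("socket_mouth","stud_foot"):
    print(n,[(np.round(x['point'],1).tolist(),round(x['score'],2)) for x in env.tip_of(n,q)[:2]])
cv2.imwrite('pics/t7z.png',cv2.resize(t['pixels'][180:290,210:330],None,fx=5,fy=5,interpolation=cv2.INTER_CUBIC))
cv2.imwrite('pics/s7z.png',cv2.resize(s['pixels'][160:280,240:400],None,fx=5,fy=5,interpolation=cv2.INTER_CUBIC))
E
```

```text
{'t': 7.25, 'joints': [-0.628, 0.455, 1.831, 0.0, 0.857, -0.629], 'qvel': [0.014, -0.007, 0.014, 0.002, -0.005, 0.001], 'tau': [-1.044, -53.765, -22.182, 0.005, 0.048, -0.033], 'eef_pos': [475.248, -263.872, 150.174], 'tcp_rot': [-3.141, -0.001, 1.571], 'ft_force': [-0.689, 0.544, 0.123], 'moment': [-0.086, 0.041, 0.015], 'opening': 0.204}
sock [ 510.55885762 -382.76845497   45.        ] [ 513.78966496 -379.96129899   45.        ] [ 512.12469387 -381.2796874    45.31297916]
socket_mouth []
stud_foot [([478.8, -272.0, 95.9], 0.62)]
socket_mouth [([516.2, -379.5, 41.7], 0.9)]
stud_foot []
socket_mouth [([517.0, -381.3, 43.8], 0.62)]
stud_foot []
```

View pics/w7.png

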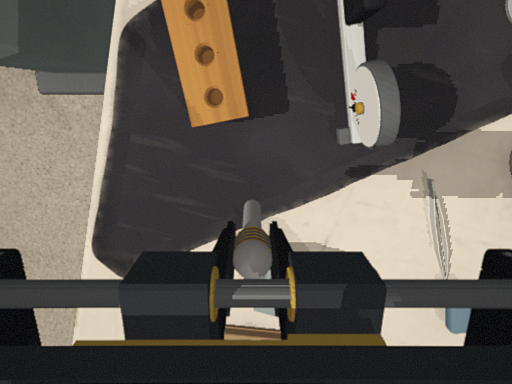

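View pics/t7z.png

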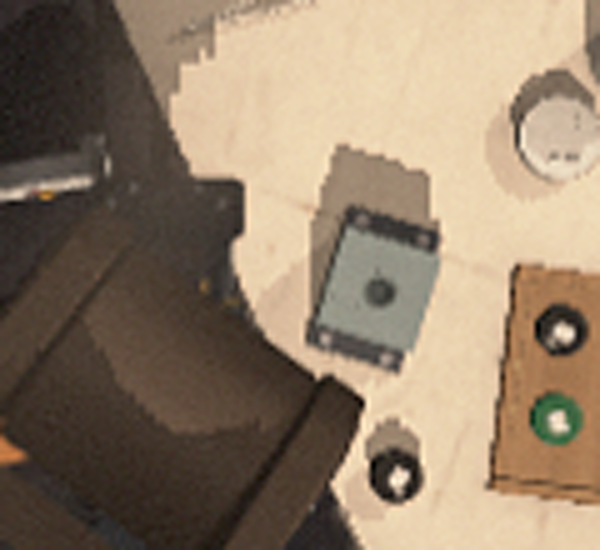

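View pics/s7z.png

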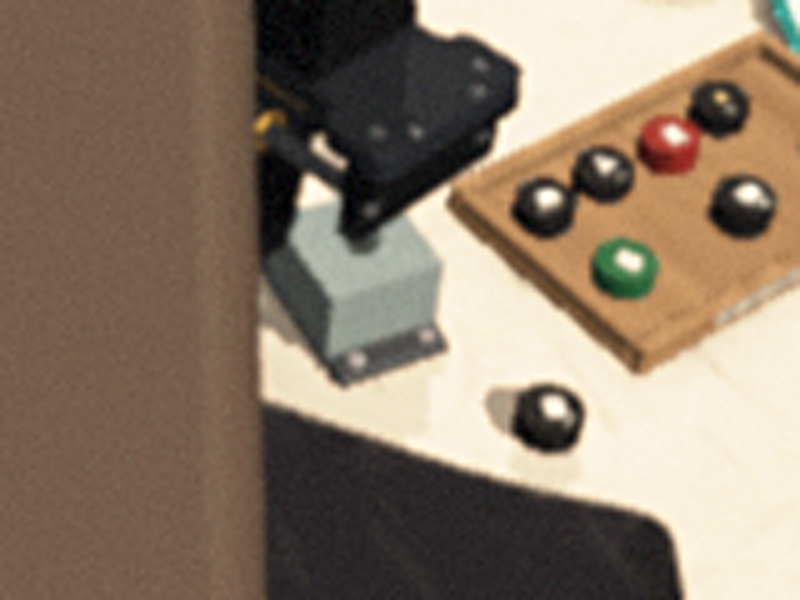

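drive_tool([
  [[-1,0.25,0],[0,0,0]],
  [[-1,0.25,0],[0,0,0]],
  [[-1,0.25,0],[0,0,0]],
  [[-1,0.25,0],[0,0,0]],
  [[-1,0.25,0],[0,0,0]],
])

```text
t: 7.97
eef_pos: [513.8, -415.3, 150.2]
tcp_rot: [-3.142, -0.0, 1.572]
ft_force: [0.1, 0.4, -0.7]
opening: 0.202
```

drive_tool([
  [[-1,0,0],[0,0,0]],
  [[-0.2,0,0],[0,0,0]],
  [[0,0,0],[0,0,0]],
  [[0,0,0],[0,0,0]],
])

```text
t: 8.3
eef_pos: [513.2, -449.4, 149.7]
tcp_rot: [-3.141, -0.001, 1.572]
ft_force: [-1.0, 0.2, 0.0]
opening: 0.201
```

```bash
python3 - <<'E'
from h import *
w=cam('wrist','w8')
print(np.round(env.state()['eef_pos'],1), env.state()['tcp_rot'])
for n in ("socket_mouth","stud_foot",'block'):
    print(n,[(np.round(x['point'],1).tolist(),round(x['score'],2)) for x in env.tip_of(n,w)[:2]])
E
```

```text
[ 513.4 -449.   150. ] [-3.14110732e+00 -8.95862285e-04  1.57225804e+00]
socket_mouth [([514.2, -378.5, 45.8], 0.86), ([599.1, -484.4, -2.1], 0.26)]
stud_foot [([515.9, -452.9, 96.9], 0.7)]
block [([514.8, -379.1, 3.4], 0.87), ([410.1, -392.7, -1.5], 0.65)]
```

View pics/w8.png

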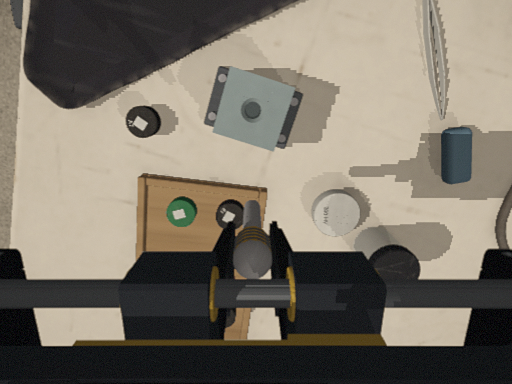

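The wrist view shows the socket at (252,110) and the stud's foot end at about (251,206).

```bash
python3 - <<'E'
from h import *
w=cam('wrist','w9')
e=env.state()['eef_pos'];print(np.round(e,1))
print('sock',at_z(w,252,110,45))
fz=e[2]+19-74-1
print('foot exp',proj(w,[e[0],e[1],fz]),'dome',proj(w,[e[0],e[1],fz+82]))
print('foot',at_z(w,251.5,206,fz),'dome',at_z(w,252,258,fz+82))
cv2.imwrite('pics/w9z.png',cv2.resize(w['pixels'][60:300,180:330],None,fx=4,fy=2.5,interpolation=cv2.INTER_CUBIC))
E
```

```text
[ 513.8 -449.2  150.5]
sock [ 513.9501556  -380.31121442   45.        ]
foot exp [251.50297651 205.73756449] dome [251.22106915 258.17865946]
foot [ 513.78582568 -449.4559762    94.454274  ] dome [ 514.18672205 -449.14144706  176.454274  ]
```

View pics/w9z.png

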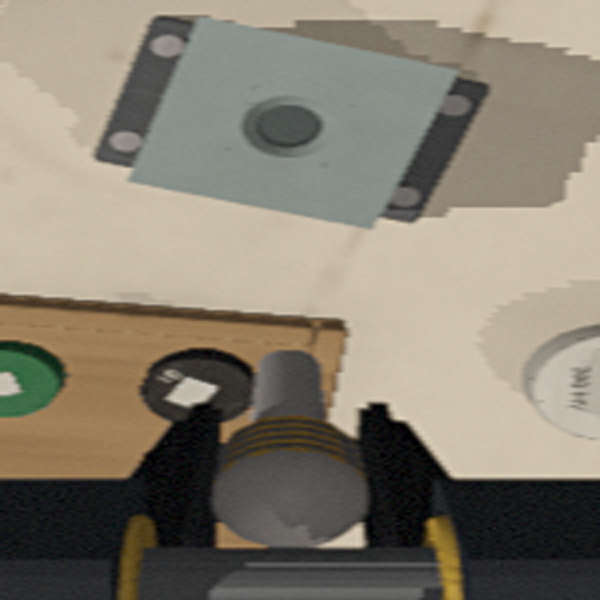

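drive_tool([
  [[0.9,-0.02,0],[0,0,0]],
  [[0.9,-0.02,0],[0,0,0]],
  [[0.47,0,0.4],[0,0,0]],
  [[0,0,0.6],[0,0,0]],
  [[0,0,0.3],[0,0,0]],
])

```text
t: 8.97
eef_pos: [512.2, -380.5, 110.3]
tcp_rot: [-3.141, -0.001, 1.574]
ft_force: [0.1, -0.3, -1.8]
opening: 0.202
```

drive_tool([
  [[0,0,0],[0,0,0]],
  [[0,0,0],[0,0,0]],
])

```text
t: 9.13
eef_pos: [512.3, -382.4, 111.1]
tcp_rot: [-3.141, -0.0, 1.572]
ft_force: [-0.6, -0.1, -0.1]
opening: 0.205
```

```bash
python3 - <<'E'
from h import *
e=st()
w=cam('wrist','w10')
w=cam('scene','s10')
cv2.imwrite('pics/s10z.png',cv2.resize(w['pixels'][140:260,250:390],None,fx=5,fy=5,interpolation=cv2.INTER_CUBIC))
E
```

```text
{'t': 9.133, 'joints': [-0.744, 0.622, 1.624, 0.0, 0.896, -0.745], 'qvel': [-0.006, -0.014, -0.016, -0.001, 0.004, 0.003], 'tau': [0.443, -64.856, -21.182, 0.036, 0.001, 0.001], 'eef_pos': [512.267, -382.35, 111.073], 'tcp_rot': [-3.141, -0.0, 1.572], 'ft_force': [-0.635, -0.051, -0.117], 'moment': [-0.103, 0.081, 0.043], 'opening': 0.205}
```

View pics/w10.png

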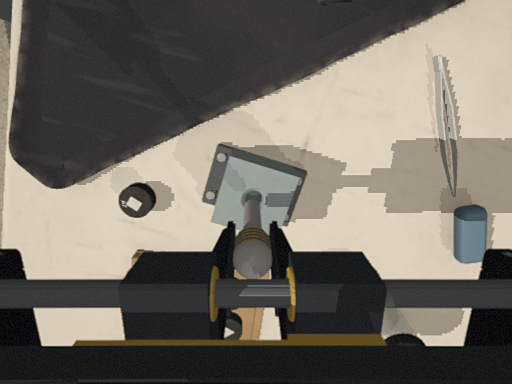

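View pics/s10z.png

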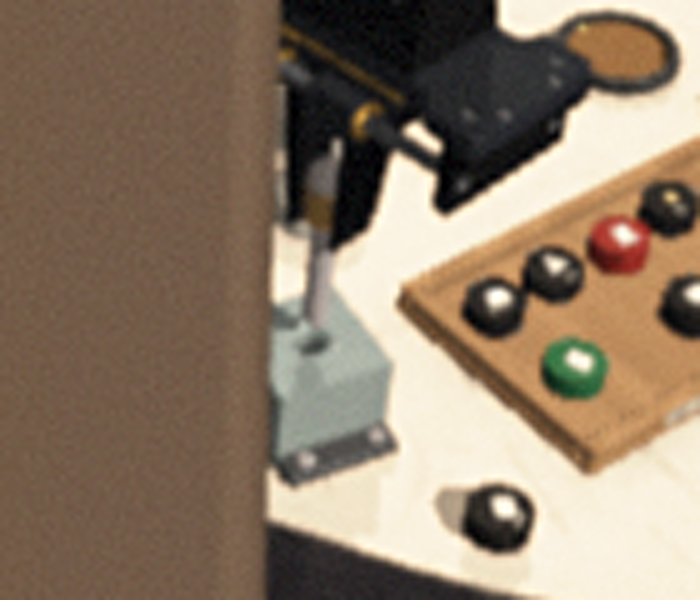

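The stud foot is just above the mouth and aligned with it in both views, so I'll lower it gently.

drive_tool([
  [[0.04,0.02,0.25],[0,0,0]],
  [[0,0,0.25],[0,0,0]],
  [[0,0,0.2],[0,0,0]],
  [[0,0,0.2],[0,0,0]],
])

```text
t: 9.57
eef_pos: [512.7, -380.9, 83.2]
tcp_rot: [-3.141, -0.0, 1.572]
ft_force: [0.7, 0.4, -0.3]
opening: 0.204
```

drive_tool([
  [[0,0,0.2],[0,0,0]],
  [[0,0,0.2],[0,0,0]],
])

```text
t: 9.73
eef_pos: [512.8, -380.9, 71.3]
tcp_rot: [-3.141, -0.0, 1.572]
ft_force: [-0.5, 0.0, 0.1]
opening: 0.202
```

drive_tool([
  [[0,0,0.15],[0,0,0]],
  [[0,0,0.1],[0,0,0]],
  [[0,0,0],[0,0,0]],
])

```text
t: 9.98
eef_pos: [512.9, -381.1, 64.4]
tcp_rot: [3.142, 0.0, 1.572]
ft_force: [-0.4, -0.4, -0.6]
opening: 0.202
```

Now release it.

drive_tool([
  [[0,0,0.03],[0,0,0]],
  [[0,0,0],[0,0,0]],
  [[0,0,0],[0,0,0]],
], jaw=0)

```text
t: 10.23
eef_pos: [512.9, -381.0, 63.7]
tcp_rot: [3.142, -0.0, 1.572]
ft_force: [-0.4, -0.1, 0.7]
opening: 0.357
```

drive_tool([
  [[0,0,0],[0,0,0]],
  [[0,0,-0.5],[0,0,0]],
  [[0,0,-1],[0,0,0]],
  [[0,0,-1],[0,0,0]],
  [[0,0,-1],[0,0,0]],
])

```text
t: 10.65
eef_pos: [512.7, -380.8, 169.8]
tcp_rot: [-3.141, -0.001, 1.572]
ft_force: [-0.2, -0.3, -0.4]
opening: 0.498
```

drive_tool([
  [[0.3,0,-1],[0,0,0]],
  [[1,0.2,-0.3],[0,0,0]],
  [[1,0.2,0],[0,0,0]],
  [[1,0.2,0],[0,0,0]],
  [[1,0.2,0],[0,0,0]],
])

```text
t: 11.07
eef_pos: [536.7, -250.8, 208.2]
tcp_rot: [3.141, 0.0, 1.571]
ft_force: [-0.2, -0.4, -0.6]
opening: 0.5
```

```bash
python3 - <<'E'
from h import *
print(st()['eef_pos'])
w=cam('wrist','w11');t=cam('top','t11');s=cam('scene','s11')
for q in (w,t,s):
  for n in ("stud_top","stud_grip",'gauge_grip','gauge_rest','pointer_tip','mark_tip'):
    print(n,[(np.round(x['point'],1).tolist(),round(x['score'],2)) for x in env.tip_of(n,q)[:2]])
cv2.imwrite('pics/t11z.png',cv2.resize(t['pixels'][180:290,210:330],None,fx=5,fy=5,interpolation=cv2.INTER_CUBIC))
cv2.imwrite('pics/s11z.png',cv2.resize(s['pixels'][160:280,240:400],None,fx=5,fy=5,interpolation=cv2.INTER_CUBIC))
E
```

```text
{'t': 11.067, 'joints': [-0.549, 0.451, 1.65, 0.0, 1.04, -0.549], 'qvel': [0.582, -0.13, 0.238, 0.0, -0.104, 0.573], 'tau': [-5.713, -57.98, -25.477, -0.006, 0.294, -0.989], 'eef_pos': [536.682, -250.75, 208.191], 'tcp_rot': [3.141, 0.0, 1.571], 'ft_force': [-0.185, -0.368, -0.56], 'moment': [-0.114, 0.085, -0.048], 'opening': 0.5}
[ 536.68164363 -250.75026356  208.19057566]
stud_top [([516.9, -381.4, 3.4], 0.66), ([512.5, -377.1, 101.6], 0.41)]
stud_grip [([511.2, -380.0, 84.8], 0.47)]
gauge_grip [([561.3, -116.4, 57.6], 0.63)]
gauge_rest [([570.8, -158.6, 8.1], 0.86)]
pointer_tip [([563.4, -202.5, 25.7], 0.45)]
mark_tip []
stud_top [([511.7, -379.1, 102.8], 0.53), ([408.6, -390.5, -3.1], 0.47)]
stud_grip [([515.8, -375.2, 80.7], 0.57)]
gauge_grip [([410.7, -390.0, 1.3], 0.66), ([563.3, -116.8, 54.2], 0.64)]
gauge_rest []
pointer_tip []
mark_tip [([408.9, -389.9, 0.4], 0.54)]
stud_top [([511.5, -380.7, 97.0], 0.58), ([514.2, -380.5, 41.0], 0.39)]
stud_grip [([511.0, -379.5, 82.6], 0.69)]
gauge_grip [([508.9, -380.7, 99.0], 0.35)]
gauge_rest []
pointer_tip []
mark_tip []
```

View pics/w11.png

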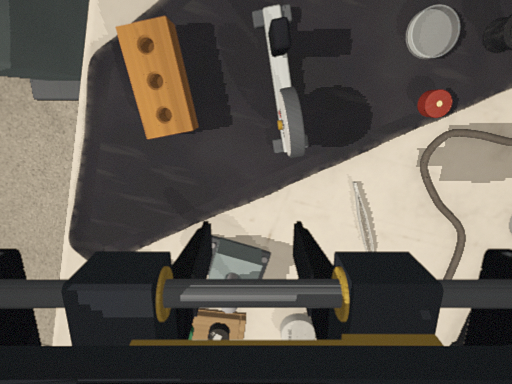

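View pics/t11z.png

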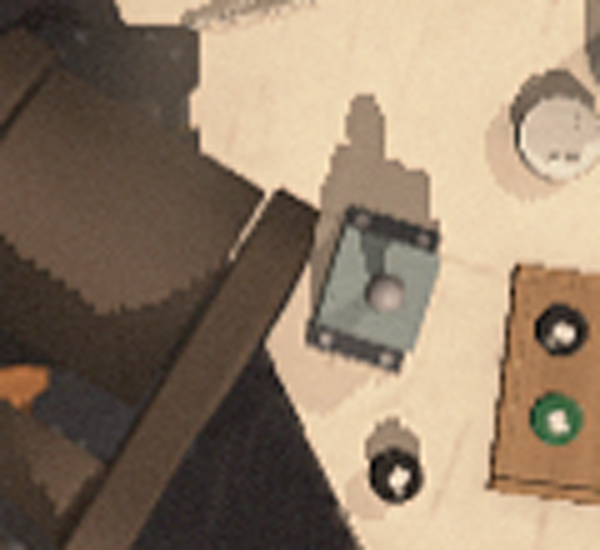

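View pics/s11z.png

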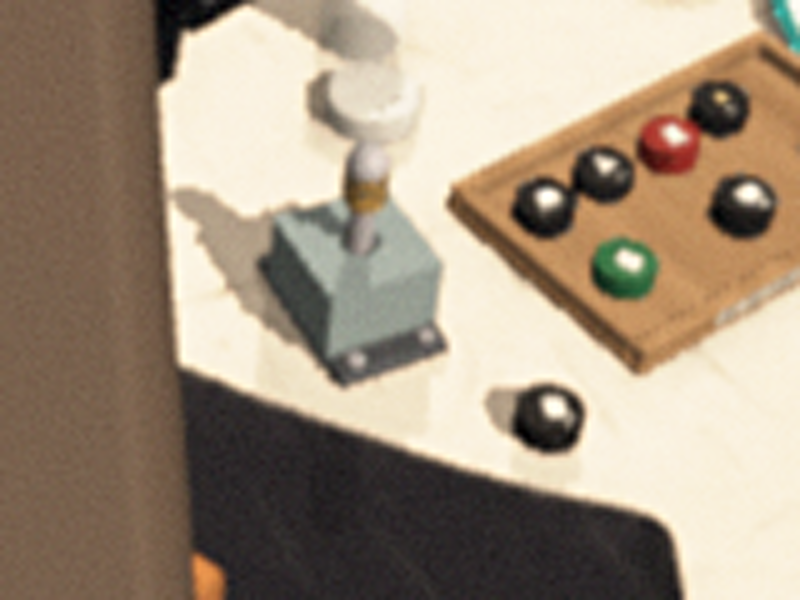

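The stud stands upright in the block, with the dome at about (385,293) in the top crop and (367,160) in the scene crop. Its top height of about 101 mm agrees with being fully home. Next I'll fit the gauge pose and the mark angle from the first unobstructed scene picture, and take a fresh wrist view.

```bash
cat > dial.py <<'E'
from h import *
def gpts(P,Rg):
    f=lambda v:np.array(P)+Rg@np.array(v,float)
    return f
E
python3 - <<'E'
from dial import *
p=cam('scene','s12'); w=cam('wrist','w12'); t=cam('top','t12')
M=np.array(p['world_to_cam']);print('cam',-M[:3,:3].T@M[:3,3]); print(env.state()['eef_pos'])
M=np.array(w['world_to_cam']);print('wcam',-M[:3,:3].T@M[:3,3])
im=cv2.imread('pics/scene1.png')
P=[566,-156,6]; Rg=R.from_euler('z',0.154).as_matrix(); f=gpts(P,Rg)
k=8;x0,y0=185,205
big=cv2.resize(im[y0:y0+75,x0:x0+75],None,fx=k,fy=k,interpolation=cv2.INTER_CUBIC)
def d(X,c,q=p,x0=x0,y0=y0,k=k,b=big):
    u=(proj(q,X)-[x0,y0]+.5)*k; cv2.circle(b,tuple(np.round(u).astype(int).tolist()),2,c,-1)
for a in np.arange(0,6.28,.2): d(f([-8,-40+35*np.sin(a),45-35*np.cos(a)]),(0,255,0))
for a in (-.4,-.2,0,.2,.4,.6): d(f([-8,-40+28*np.sin(a),45-28*np.cos(a)]),(255,0,0))
for sx in(-20,20):
  for sy in (-75,-59,59,75): d(f([sx,sy,-6]),(0,255,255))
d(f([0,40,48+16]),(255,0,255)); d(f([-8,-40,45]),(255,255,0))
cv2.imwrite('pics/dial1.png',big)
W=w['pixels']; k=4;x0,y0=200,0
b2=cv2.resize(W[0:200,200:360],None,fx=k,fy=3,interpolation=cv2.INTER_CUBIC)
b2=cv2.resize(W[0:190,180:380],None,fx=4,fy=4,interpolation=cv2.INTER_CUBIC)[:600]
def d2(X,c): d(X,c,w,180,0,4,b2)
for a in np.arange(0,6.28,.2): d2(f([-8,-40+35*np.sin(a),45-35*np.cos(a)]),(0,255,0))
for sx in(-20,20):
  for sy in (-75,-59,59,75): d2(f([sx,sy,-6]),(0,255,255))
for sx in(-8,8):
  for sy in (27,53): d2(f([sx,sy,64]),(255,0,255))
cv2.imwrite('pics/wd1.png',b2)
E
```

```text
cam [ 82.39241766 152.28914278 715.93555252]
[ 536.73257767 -251.94678894  207.7133444 ]
wcam [ 537.03849385 -173.17667992  379.39513384]
```

View pics/dial1.png

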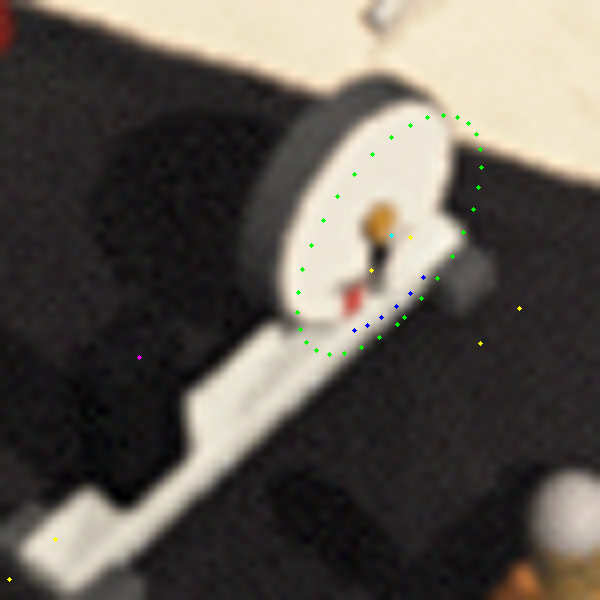

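View pics/wd1.png

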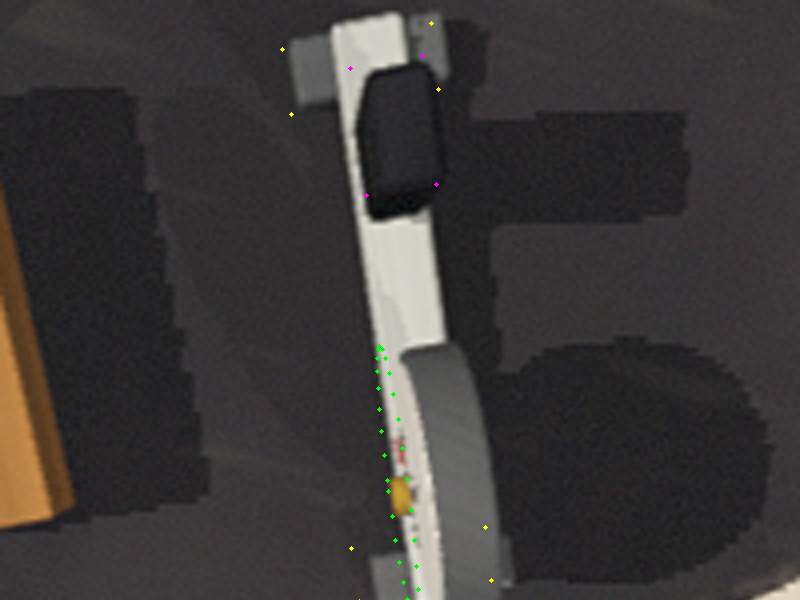

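```bash
python3 - <<'E'
from dial import *
from scipy.optimize import least_squares
p=cam('scene','s13'); w=cam('wrist','w13')
print(env.state()['eef_pos'])
obs=[((-20,75,-6),290,40),((-20,59,-6),302,106),((20,59,-6),450,78),((-20,-59,-6),372,556),((-9,75,11),331,24),((9,75,11),403,12)]
obs=[(o,u/4+180-.5,v/4-.5) for o,u,v in obs]
def res(q):
    f=gpts([q[0],q[1],6],R.from_euler('z',q[2]).as_matrix())
    return np.concatenate([proj(w,f(o))-[u,v] for o,u,v in obs])
s=least_squares(res,[566,-156,.154]);q=s.x;print(np.round(q,3),np.round(s.fun,1))
f=gpts([q[0],q[1],6],R.from_euler('z',q[2]).as_matrix());print('grip',f([0,40,48]))
im=cv2.imread('pics/scene1.png');k=8;x0,y0=185,205
big=cv2.resize(im[y0:y0+75,x0:x0+75],None,fx=k,fy=k,interpolation=cv2.INTER_CUBIC)
hub=np.array([380,222])/k-.5+[x0,y0]; 
def d(X,c,r=2):
    u=(proj(p,X)-[x0,y0]+.5)*k; cv2.circle(big,tuple(np.round(u).astype(int).tolist()),r,c,-1)
# small camera-offset: dial centre free in scene
def r2(z):
    f2=gpts([q[0]+z[0],q[1]+z[1],6],R.from_euler('z',q[2]).as_matrix()); return proj(p,f2([-8,-40,45]))-hub
z=least_squares(r2,[0,0]).x;print('off',z)
f2=gpts([q[0]+z[0],q[1]+z[1],6],R.from_euler('z',q[2]).as_matrix())
for a in np.arange(0,6.28,.2): d(f2([-7,-40+35*np.sin(a),45-35*np.cos(a)]),(0,255,0))
for a in np.arange(-.4,.81,.1): d(f2([-7.5,-40+28*np.sin(a),45-28*np.cos(a)]),(255,0,0) if abs(a)>.01 else (0,255,255))
cv2.imwrite('pics/dial2.png',big)
E
```

```text
[ 536.69377752 -251.96701239  207.68889371]
[ 5.70124e+02 -1.54719e+02  1.80000e-01] [ 0.3  1.8 -0.1  1.6 -0.6  1.3 -0.4 -2.9  0.7 -0.8  0.1 -1.3]
grip [ 562.97337592 -115.36291755   54.        ]
off [ 0.27331301 -1.88352877]
```

View pics/dial2.png

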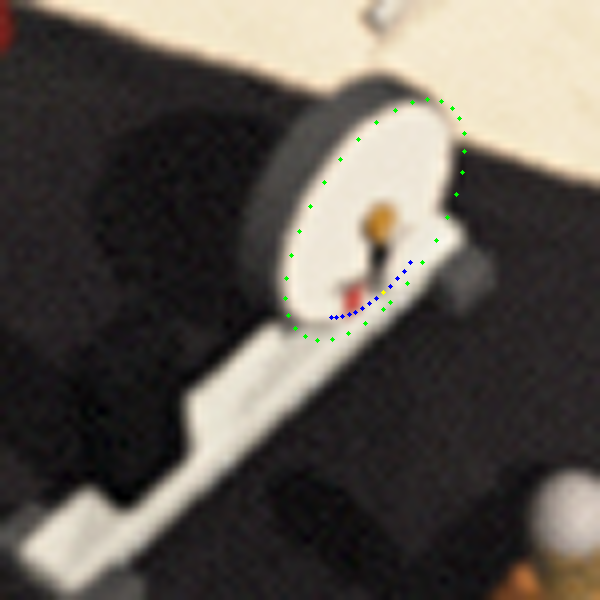

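The dial model fits the picture. The pointer hangs at 0, towards (375,282), and the red mark at (352,298) corresponds to about +0.3 rad. The gauge grip is at about (562.5, -116, 54) mm with gauge yaw 0.18, so I'll move over it now.

drive_tool([
  [[0.9,0.17,0],[0,0,0]],
  [[0.9,0.17,0],[0,0,0]],
  [[0.9,0.17,0],[0,0,0]],
  [[0.9,0.17,0],[0,0,0]],
  [[0.9,0.17,0],[0,0,0]],
])

```text
t: 12.78
eef_pos: [562.1, -115.7, 207.8]
tcp_rot: [3.141, -0.0, 1.572]
ft_force: [-0.1, -0.1, -0.5]
opening: 0.497
```

drive_tool([
  [[0,0,0.5],[0,0,-0.8]],
  [[0,0,0.7],[0,0,-0.8]],
  [[0,0,0.7],[0,0,-0.65]],
  [[0,0,0],[0,0,0]],
  [[0,0,0],[0,0,0]],
])

```text
t: 13.2
eef_pos: [561.9, -116.9, 150.4]
tcp_rot: [-3.14, -0.001, 1.75]
ft_force: [-0.3, -0.4, 0.3]
opening: 0.5
```

```bash
python3 - <<'E'
from h import *
print(st()['eef_pos'])
w=cam('wrist','w14')
for n in ("gauge_grip",'gauge_rest'):
    print(n,[(np.round(x['point'],1).tolist(),round(x['score'],2)) for x in env.tip_of(n,w)[:2]])
E
```

```text
{'t': 13.2, 'joints': [-0.32, 0.493, 1.756, 0.0, 0.894, -0.5], 'qvel': [-0.002, -0.029, -0.03, -0.003, 0.011, 0.014], 'tau': [0.195, -55.133, -20.435, 0.039, -0.151, -0.315], 'eef_pos': [561.853, -116.858, 150.408], 'tcp_rot': [-3.14, -0.001, 1.75], 'ft_force': [-0.26, -0.387, 0.304], 'moment': [-0.137, 0.059, -0.051], 'opening': 0.5}
[ 561.85346863 -116.85819135  150.40819471]
gauge_grip [([563.0, -116.4, 58.8], 0.68)]
gauge_rest [([568.8, -156.3, 8.7], 0.89)]
```

View pics/w14.png

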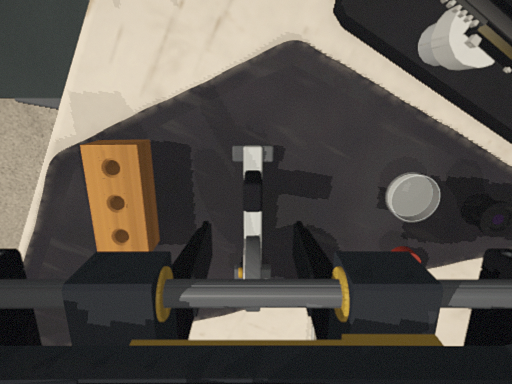

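```bash
python3 - <<'E'
from h import *
e=env.state()['eef_pos'];w=cam('wrist','w15')
b=cv2.resize(w['pixels'][130:290,200:310],None,fx=5,fy=3.75,interpolation=cv2.INTER_CUBIC)
Rg=R.from_euler('z',.18).as_matrix()
for z,c in((70,(255,0,255)),(38,(0,255,0))):
  for sx in(-8,8):
    for sy in(-13,13):
      u=(proj(w,e*[1,1,0]+[0,0,z]+Rg@[sx,sy,0])-[200,130]+.5)*[5,3.75]; cv2.circle(b,tuple(u.astype(int).tolist()),3,c,-1)
cv2.imwrite('pics/w15z.png',b)
E
```

```text
(no output)
```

View pics/w15z.png

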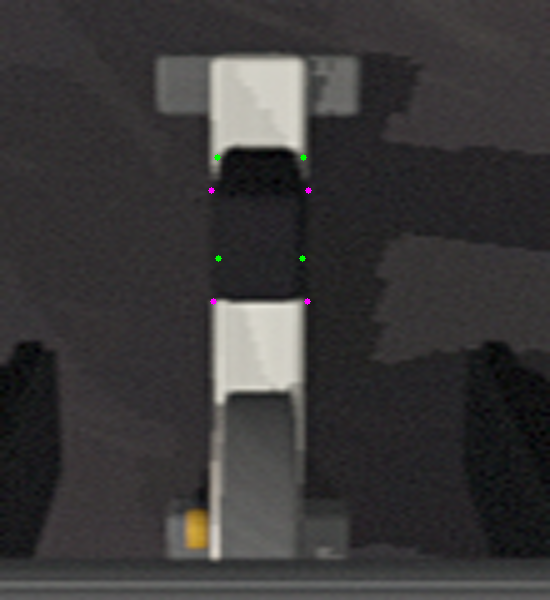

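The projected lug corners match the picture, so the tool is centred over the grip. I'll go down and close.

drive_tool([
  [[0,0,1],[0,0,0]],
  [[0,0,1],[0,0,0]],
  [[0,0,1],[0,0,0]],
  [[0,0,0.8],[0,0,0]],
  [[0,0,0],[0,0,0]],
])

```text
t: 13.82
eef_pos: [560.6, -116.6, 33.7]
tcp_rot: [-3.137, -0.002, 1.751]
ft_force: [-0.3, 0.3, -0.6]
opening: 0.497
```

drive_tool([
  [[0,0,0],[0,0,0]],
  [[0,0,0],[0,0,0]],
  [[0,0,0],[0,0,0]],
  [[0,0,0],[0,0,0]],
  [[0,0,0],[0,0,0]],
], jaw=-1)

```text
t: 14.23
eef_pos: [562.6, -117.1, 37.9]
tcp_rot: [3.14, 0.001, 1.752]
ft_force: [0.8, -0.2, -0.8]
opening: 0.206
```

drive_tool([
  [[0,0,0],[0,0,0]],
  [[0,0,0],[0,0,0]],
])

```text
t: 14.4
eef_pos: [562.4, -117.0, 37.7]
tcp_rot: [3.14, 0.001, 1.752]
ft_force: [-0.8, 0.5, 7.4]
opening: 0.168
```

drive_tool([
  [[0,0,-0.3],[0,0,0]],
  [[0,0,-0.7],[0,0,0]],
  [[0,0,-1],[0,0,0]],
  [[0,0,-1],[0,0,0]],
  [[0,0,-1],[0,0,0]],
])

```text
t: 14.82
eef_pos: [561.6, -116.8, 158.4]
tcp_rot: [-3.141, -0.0, 1.752]
ft_force: [0.2, -0.7, -2.2]
opening: 0.168
```

drive_tool([
  [[0,0,-1],[0,0,0]],
  [[0,0,0],[0,0,0]],
  [[0,0,0],[0,0,0]],
])

```text
t: 15.07
eef_pos: [562.3, -117.0, 188.5]
tcp_rot: [3.139, 0.001, 1.752]
ft_force: [0.4, 0.7, -1.5]
opening: 0.166
```

```bash
python3 - <<'E'
from h import *
print(st()['eef_pos'])
w=cam('wrist','w16');s=cam('scene','s16')
for n in ("gauge_rest",'gauge_grip'):
    print(n,[(np.round(x['point'],1).tolist(),round(x['score'],2)) for x in env.tip_of(n,w)[:2]])
E
```

```text
{'t': 15.067, 'joints': [-0.32, 0.446, 1.718, 0.0, 0.974, -0.501], 'qvel': [-0.002, 0.043, 0.039, -0.001, -0.019, -0.001], 'tau': [0.063, -60.363, -26.255, -0.027, 0.283, -0.001], 'eef_pos': [562.316, -116.995, 188.49], 'tcp_rot': [3.139, 0.001, 1.752], 'ft_force': [0.421, 0.699, -1.458], 'moment': [0.023, 0.076, -0.024], 'opening': 0.166}
[ 562.31633457 -116.99543257  188.49017658]
gauge_rest []
gauge_grip [([559.8, -116.2, 206.7], 0.7)]
```

View pics/w16.png

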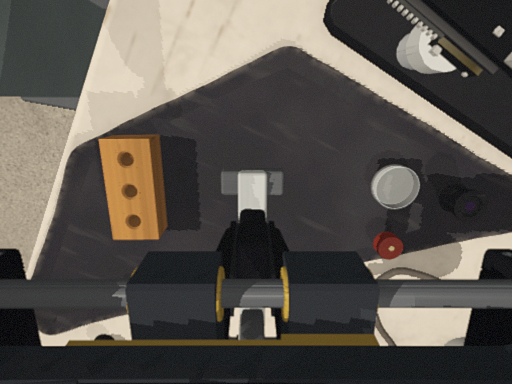

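View pics/s16.png

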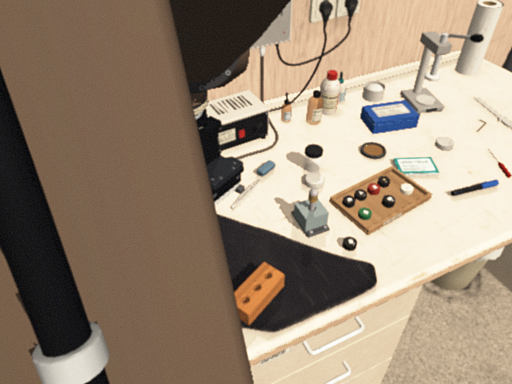

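The gauge is held by its grip and has come up level. A small script will convert the next targets into tool-axis fractions.

```bash
cat > plan.py <<'E'
from h import *
def plan(target_pos,target_rpy,N,start=None):
    s=env.state(); p=np.array(s['eef_pos']) if start is None else np.array(start[0],float); r=R.from_euler('xyz',s['tcp_rot'] if start is None else start[1])
    T=R.from_euler('xyz',target_rpy); p0=p.copy(); dr=(r.inv()*T).as_rotvec()
    print('total turn',np.round(dr,3))
    for i in range(N):
        goal=p0+(np.array(target_pos)-p0)*(i+1)/N
        v=r.inv().apply(goal-p)/30; a=dr/N/.08
        v=np.round(v,2);a=np.round(a,2); print([v.tolist(),a.tolist()])
        p=p+r.apply(v*30); r=r*R.from_rotvec(a*.08)
    print('end',np.round(p,1),np.round(r.as_euler('xyz'),3))
E
python3 - <<'E'
from plan import *
plan([535,-347,185],[np.pi,0,.97],12)
E
```

```text
total turn [-0.002 -0.     0.782]
[[-0.62, -0.19, 0.0], [-0.0, -0.0, 0.81]]
[[-0.62, -0.14, 0.0], [-0.0, -0.0, 0.81]]
[[-0.64, -0.11, 0.0], [-0.0, -0.0, 0.81]]
[[-0.64, -0.07, 0.0], [-0.0, -0.0, 0.81]]
[[-0.64, -0.02, 0.0], [-0.0, -0.0, 0.81]]
[[-0.65, 0.02, 0.01], [-0.0, -0.0, 0.81]]
[[-0.64, 0.06, -0.0], [-0.0, -0.0, 0.81]]
[[-0.63, 0.1, -0.0], [-0.0, -0.0, 0.81]]
[[-0.63, 0.14, -0.0], [-0.0, -0.0, 0.81]]
[[-0.62, 0.19, -0.0], [-0.0, -0.0, 0.81]]
[[-0.6, 0.22, -0.0], [-0.0, -0.0, 0.81]]
[[-0.59, 0.26, 0.0], [-0.0, -0.0, 0.81]]
end [ 535. -347.  185.] [-3.139e+00  1.000e-03  9.740e-01]
```

drive_tool([
  [[-0.62,-0.19,0],[0,0,0.8]],
  [[-0.62,-0.14,0],[0,0,0.8]],
  [[-0.64,-0.11,0],[0,0,0.8]],
  [[-0.64,-0.07,0],[0,0,0.8]],
])

```text
t: 15.6
eef_pos: [552.7, -194.4, 185.5]
tcp_rot: [-3.14, -0.001, 1.493]
ft_force: [1.0, 0.9, -2.1]
opening: 0.167
```

drive_tool([
  [[-0.64,-0.02,0],[0,0,0.8]],
  [[-0.64,0.02,0],[0,0,0.8]],
  [[-0.64,0.06,0],[0,0,0.8]],
  [[-0.63,0.1,0],[0,0,0.8]],
])

```text
t: 15.93
eef_pos: [544.4, -270.9, 185.3]
tcp_rot: [-3.139, -0.001, 1.237]
ft_force: [0.6, -0.5, -2.1]
opening: 0.169
```

drive_tool([
  [[-0.63,0.14,0],[0,0,0.8]],
  [[-0.62,0.19,0],[0,0,0.8]],
  [[-0.6,0.22,0],[0,0,0.8]],
  [[-0.3,0.13,0],[0,0,0.8]],
  [[-0.2,0.1,0],[0,0,0]],
])

```text
t: 16.35
eef_pos: [536.2, -345.3, 185.2]
tcp_rot: [-3.139, -0.0, 0.98]
ft_force: [-0.1, -0.3, -2.3]
opening: 0.167
```

drive_tool([
  [[0,0,0],[0,0,0]],
  [[0,0,0],[0,0,0]],
])

```text
t: 16.52
eef_pos: [536.6, -343.9, 185.8]
tcp_rot: [-3.14, -0.0, 0.985]
ft_force: [0.3, 0.9, -1.1]
opening: 0.166
```

```bash
python3 - <<'E'
from h import *
print(st()['eef_pos'])
w=cam('wrist','w17');s=cam('scene','s17');t=cam('top','t17')
for n in ("gauge_rest",'gauge_grip','stud_top','pointer_tip','mark_tip'):
  for q in (s,t):
    print(n,[(np.round(x['point'],1).tolist(),round(x['score'],2)) for x in env.tip_of(n,q)[:2]])
cv2.imwrite('pics/s17z.png',cv2.resize(s['pixels'][130:250,250:390],None,fx=5,fy=5,interpolation=cv2.INTER_CUBIC))
cv2.imwrite('pics/t17z.png',cv2.resize(t['pixels'][180:290,210:330],None,fx=5,fy=5,interpolation=cv2.INTER_CUBIC))
E
```

```text
{'t': 16.517, 'joints': [-0.674, 0.537, 1.558, 0.0, 1.048, -0.088], 'qvel': [0.015, -0.009, 0.004, 0.0, 0.001, 0.007], 'tau': [-1.083, -64.138, -25.991, -0.072, 0.019, -0.021], 'eef_pos': [536.602, -343.854, 185.849], 'tcp_rot': [-3.14, -0.0, 0.985], 'ft_force': [0.264, 0.912, -1.08], 'moment': [-0.024, 0.008, -0.03], 'opening': 0.166}
[ 536.60205104 -343.85353802  185.84938678]
gauge_rest [([513.1, -377.6, 155.0], 0.55), ([514.2, -375.0, 6.4], 0.25)]
gauge_rest []
gauge_grip [([534.5, -344.6, 206.1], 0.8)]
gauge_grip [([597.4, -485.2, 0.4], 0.49)]
stud_top [([510.1, -382.1, 98.5], 0.5)]
stud_top []
pointer_tip [([485.8, -400.1, 176.2], 0.62)]
pointer_tip []
mark_tip []
mark_tip []
```

View pics/s17z.png

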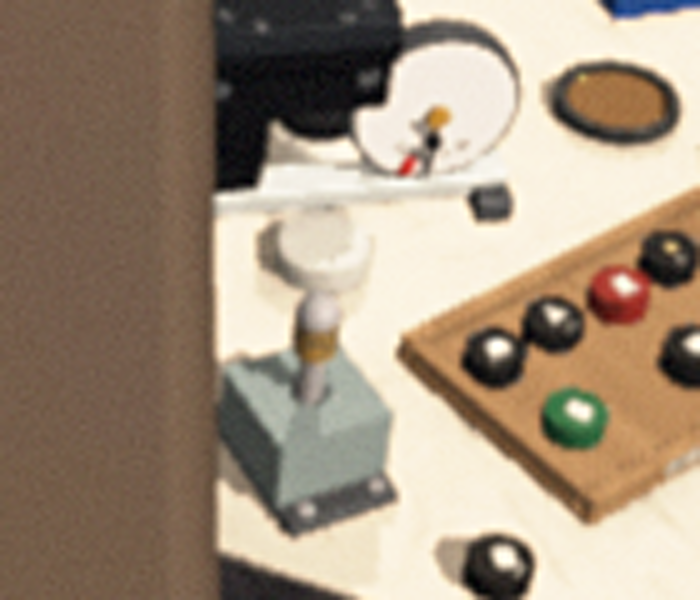

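View pics/t17z.png

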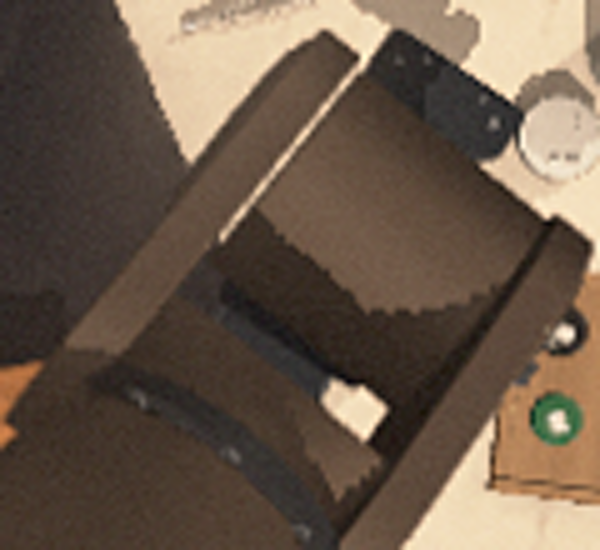

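View pics/w17.png

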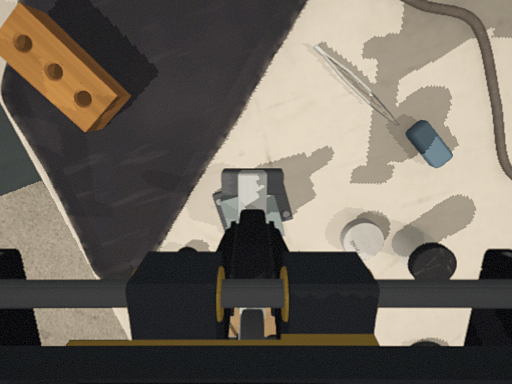

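The scene view shows the dial clearly: hub (437,116), pointer tip about (430,147), red mark (407,165). The bar is above the dome at (318,308). I'll shift 4 mm along the bar and go down.

drive_tool([
  [[-0.13,0,0.5],[0,0,0]],
  [[0,0,0.6],[0,0,0]],
  [[0,0,0.4],[0,0,0]],
  [[0,0,0],[0,0,0]],
  [[0,0,0],[0,0,0]],
])

```text
t: 17.58
eef_pos: [534.6, -347.4, 141.4]
tcp_rot: [-3.14, -0.0, 0.984]
ft_force: [0.7, -0.3, -2.7]
opening: 0.167
```

```bash
python3 - <<'E'
from h import *
print(st()['eef_pos'])
s=cam('scene','s18')
for n in ("gauge_rest",'stud_top','pointer_tip','mark_tip'):
    print(n,[(np.round(x['point'],1).tolist(),round(x['score'],2)) for x in env.tip_of(n,s)[:2]])
cv2.imwrite('pics/s18z.png',cv2.resize(s['pixels'][130:250,250:390],None,fx=5,fy=5,interpolation=cv2.INTER_CUBIC))
E
```

```text
{'t': 17.583, 'joints': [-0.68, 0.585, 1.602, 0.0, 0.956, -0.093], 'qvel': [0.0, -0.022, -0.017, -0.002, 0.006, 0.002], 'tau': [-0.089, -64.059, -22.742, -0.017, -0.072, 0.0], 'eef_pos': [534.608, -347.363, 141.373], 'tcp_rot': [-3.14, -0.0, 0.984], 'ft_force': [0.69, -0.255, -2.726], 'moment': [0.01, 0.093, 0.028], 'opening': 0.167}
[ 534.60793795 -347.36284716  141.37268709]
gauge_rest [([510.9, -379.1, 110.8], 0.85), ([517.8, -379.5, 1.8], 0.68)]
stud_top [([511.4, -381.8, 98.9], 0.45)]
pointer_tip [([484.8, -407.7, 132.1], 0.51)]
mark_tip []
```

View pics/s18z.png

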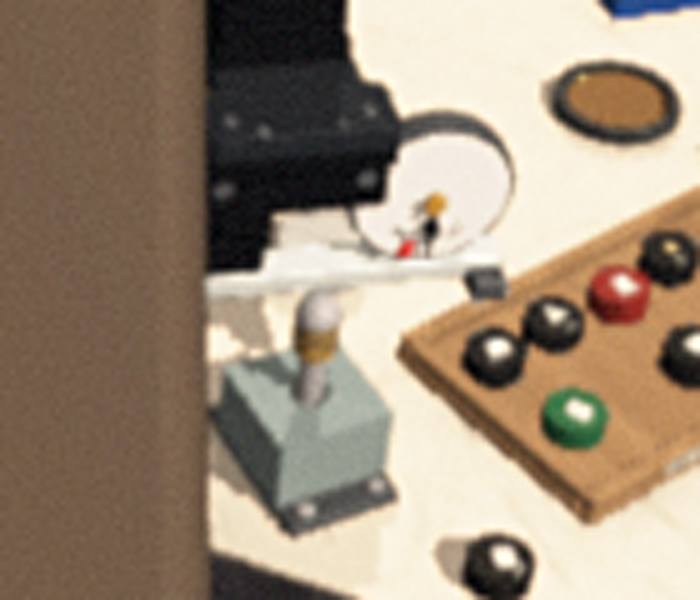

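The bar is now just above the dome at (320,298), with about 8 mm to go. I'll lower it in small rows and watch the force.

drive_tool([
  [[0,0,0.12],[0,0,0]],
  [[0,0,0.1],[0,0,0]],
  [[0,0,0],[0,0,0]],
])

```text
t: 18.08
eef_pos: [534.5, -347.3, 134.5]
tcp_rot: [-3.141, -0.0, 0.984]
ft_force: [0.1, 0.9, -2.4]
opening: 0.166
```

drive_tool([
  [[0,0,0.06],[0,0,0]],
  [[0,0,0],[0,0,0]],
])

```text
t: 18.25
eef_pos: [534.6, -347.4, 132.9]
tcp_rot: [-3.141, -0.0, 0.984]
ft_force: [0.4, 0.1, -1.9]
opening: 0.169
```

drive_tool([
  [[0,0,0.06],[0,0,0]],
  [[0,0,0],[0,0,0]],
])

```text
t: 18.42
eef_pos: [534.6, -347.4, 131.2]
tcp_rot: [-3.141, -0.0, 0.984]
ft_force: [0.1, 0.0, -1.4]
opening: 0.168
```

drive_tool([
  [[0,0,0.04],[0,0,0]],
  [[0,0,0],[0,0,0]],
])

```text
t: 18.58
eef_pos: [534.6, -347.4, 130.1]
tcp_rot: [-3.141, -0.0, 0.984]
ft_force: [-1.1, -0.3, -1.9]
opening: 0.164
```

drive_tool([
  [[0,0,0.04],[0,0,0]],
  [[0,0,0],[0,0,0]],
])

```text
t: 18.75
eef_pos: [535.0, -347.7, 129.6]
tcp_rot: [3.14, 0.0, 0.984]
ft_force: [0.6, -0.5, 2.7]
opening: 0.166
```

```bash
python3 - <<'E'
from h import *
F=[];m=[]
for i in range(5):
    s=cam('scene','s19'); e=env.state(); F.append(e['ft_force']); m.append(e['moment'])
print(np.mean(F,0),np.std(F,0),np.mean(m,0),e['eef_pos'],e['t'])
cv2.imwrite('pics/s19z.png',cv2.resize(s['pixels'][150:230,280:380],None,fx=7,fy=7,interpolation=cv2.INTER_CUBIC))
E
```

```text
[-0.15384402  0.13509902  3.37925206] [0.3009545  0.48291569 0.61958029] [-0.20756569  0.1466347   0.00866648] [ 534.85929279 -347.60094347  129.46683955] 19.0
```

View pics/s19z.png

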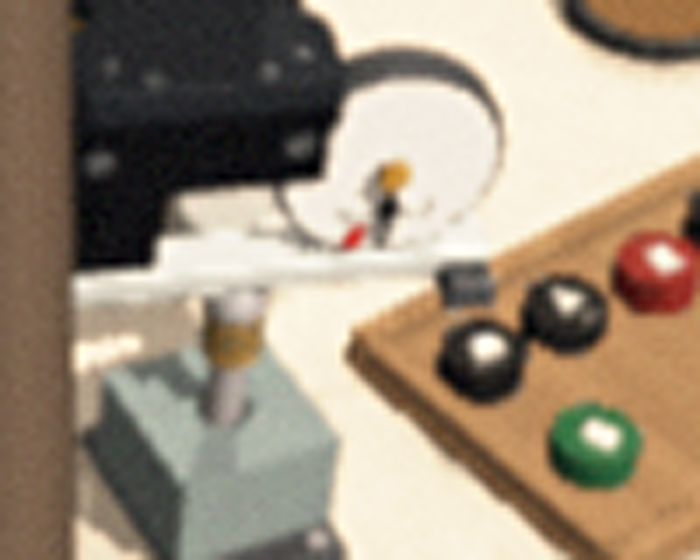

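Contact is made: the mean vertical force rose by about 5.5 N, and the bar sits on the dome at (236,300). To judge the tilt and mark angle I'll overlay a gauge model.

```bash
cat > ov.py <<'E'
from dial import *
def overlay(p,img,name,rest,yaw,t,ptr,box=(280,150,100,80),k=7,face=-7.5):
    x0,y0,W,H=box
    b=cv2.resize(img[y0:y0+H,x0:x0+W],None,fx=k,fy=k,interpolation=cv2.INTER_CUBIC)
    Rg=(R.from_euler('z',yaw)*R.from_euler('x',t)).as_matrix(); f=gpts(rest,Rg)
    def d(X,c,r=1):
        u=(proj(p,f(X))-[x0,y0]+.5)*k; cv2.circle(b,tuple(np.round(u).astype(int).tolist()),r,c,-1)
    for a in np.arange(0,6.28,.1): d([-7,-40+35*np.sin(a),45-35*np.cos(a)],(0,255,0))
    d([-7,-40,45],(0,255,255),2)
    for a in np.arange(-.5,.71,.1): d([face,-40+28*np.sin(a),45-28*np.cos(a)],(255,0,0))
    d([face,-40+28*np.sin(ptr),45-28*np.cos(ptr)],(255,0,255),2)
    for y in np.arange(-75,76,5):
        d([-9,y,0],(0,128,255)); d([-9,y,11],(0,128,255))
    d([0,0,0],(0,0,255),3)
    cv2.imwrite('pics/'+name+'.png',b)
E
python3 - <<'E'
from ov import *
s=cam('scene','s20'); e=env.state(); p=e['eef_pos']; yaw=e['tcp_rot'][2]-np.pi/2
gy=np.array([-np.sin(yaw),np.cos(yaw),0])
grip=p+[0,0,16.3]
for t,nm in((0,'ov0'),(.08,'ov1')):
    Rg=(R.from_euler('z',yaw)*R.from_euler('x',t)); rest=grip+Rg.apply([0,-40,-48]); print(t,rest)
    overlay(s,s['pixels'],nm,rest,yaw,t,-t)
E
```

```text
0 [ 512.70003694 -380.90883524   97.76422879]
0.08 [ 514.89531635 -377.60841822   94.72115912]
```

View pics/ov0.png

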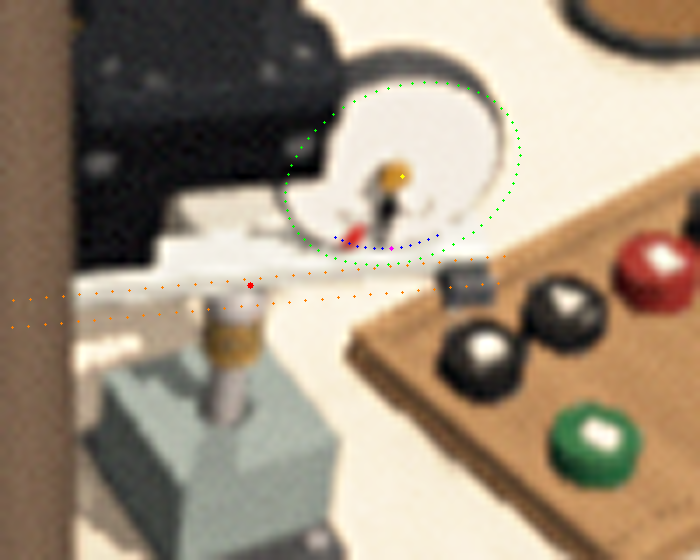

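View pics/ov1.png

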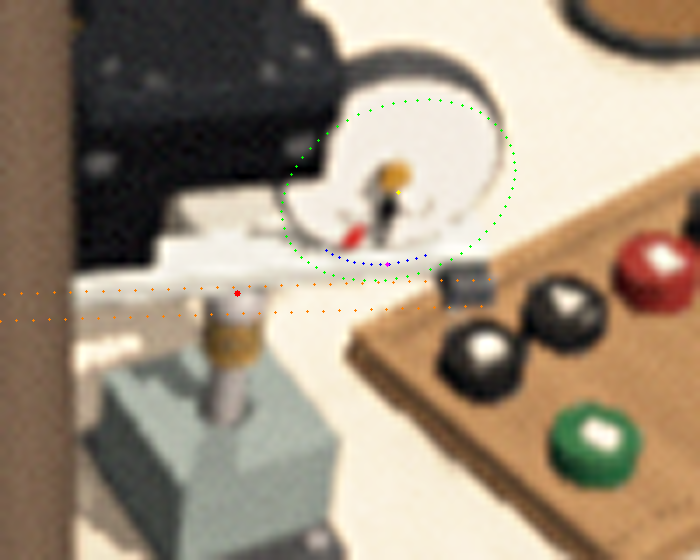

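```bash
python3 - <<'E'
from ov import *
s=cam('scene','s21'); e=env.state(); p=e['eef_pos']; yaw=e['tcp_rot'][2]-np.pi/2
img=s['pixels']
b=cv2.resize(img[160:200,310:360],None,fx=14,fy=14,interpolation=cv2.INTER_CUBIC); cv2.imwrite('pics/z21.png',b)
b=cv2.resize(img[170:200,285:350],None,fx=12,fy=18,interpolation=cv2.INTER_CUBIC); cv2.imwrite('pics/z21b.png',b)
for t in(0,-.08):
  rest=np.array([511,-381,101]); f=gpts(rest,(R.from_euler('z',yaw)*R.from_euler('x',t)).as_matrix())
  c=proj(s,f([-7,-40,45])); J=np.array([proj(s,f([-7,-30,45]))-c,proj(s,f([-7,-40,55]))-c]).T/10
  print(t,c,J.tolist()); 
  ed=[proj(s,f([-9,y,0])) for y in(-60,-20,40)]; print('slope',(ed[1]-ed[0])[1]/(ed[1]-ed[0])[0],(ed[2]-ed[1])[1]/(ed[2]-ed[1])[0])
E
```

```text
0 [337.83032917 173.78222428] [[-0.47672714765897695, 0.0605377508061963], [0.04165567244317288, -0.3754597566609732]]
slope -0.09080179910823684 -0.0908559148139299
-0.08 [336.23563751 172.79721936] [[-0.48105736616213335, 0.020806364331627948], [0.07143584787963278, -0.3727171184831917]]
slope -0.14976117961254812 -0.1498401954048789
```

View pics/z21.png

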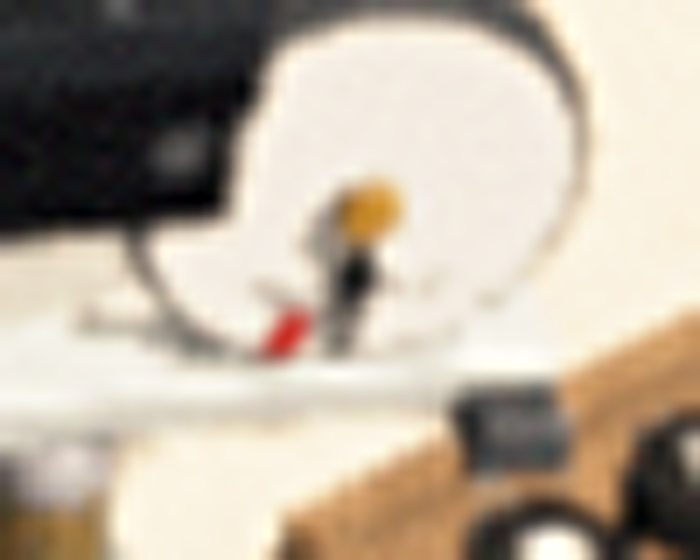

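View pics/z21b.png

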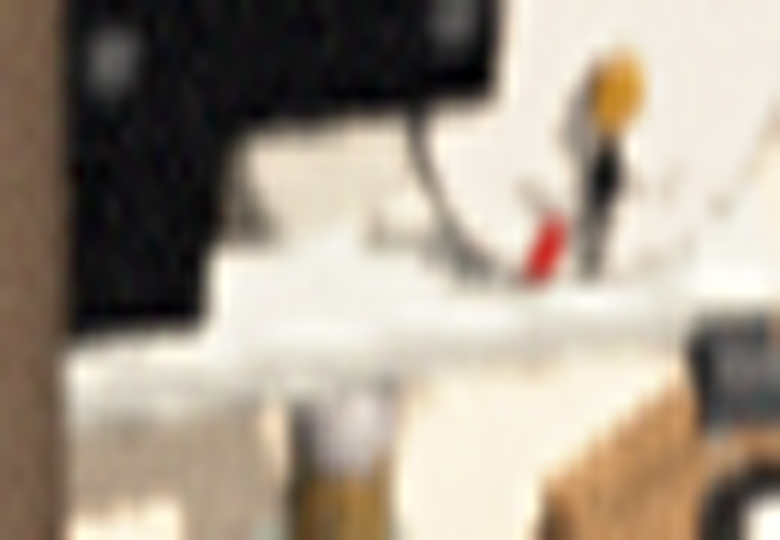

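The gauge is resting level: the bar edge slope of -0.10 matches the level model's -0.09. The pointer reads about 0.02 and the mark about 0.30–0.31, with the mark 27 mm from the dial centre as it should be. I'll rock it grip end down about the dome contact by 0.25 rad.

drive_tool([
  [[0.05,0,0.065],[0,-0.62,0]],
  [[0.05,0,0.065],[0,-0.62,0]],
  [[0,0,0],[0,0,0]],
])

```text
t: 19.35
eef_pos: [536.8, -344.3, 125.2]
tcp_rot: [3.141, 0.102, 0.985]
ft_force: [0.5, 0.2, 6.9]
opening: 0.165
```

drive_tool([
  [[0.05,0,0.065],[0,-0.62,0]],
  [[0.05,0,0.065],[0,-0.62,0]],
  [[0.05,0,0.065],[0,-0.62,0]],
  [[0,0,0],[0,0,0]],
])

```text
t: 19.68
eef_pos: [538.9, -341.2, 118.7]
tcp_rot: [3.142, 0.251, 0.986]
ft_force: [-0.0, 0.3, 8.5]
opening: 0.17
```

```bash
cat > chk.py <<'E'
from ov import *
import sys
n=sys.argv[1]
F=[];m=[]
for i in range(6):
    s=cam('scene','s'+n); e=env.state(); F.append(e['ft_force']); m.append(e['moment'])
print(np.round(np.mean(F,0),2),np.round(np.std(F,0),2),np.round(np.mean(m,0),3),np.round(e['eef_pos'],1),np.round(e['tcp_rot'],3),e['t'],e['opening'])
img=s['pixels']
cv2.imwrite('pics/z%s.png'%n,cv2.resize(img[160:210,300:360],None,fx=12,fy=12,interpolation=cv2.INTER_CUBIC))
cv2.imwrite('pics/y%s.png'%n,cv2.resize(img[150:230,280:380],None,fx=7,fy=7,interpolation=cv2.INTER_CUBIC))
E
python3 chk.py 22
```

```text
[-0.03  0.17  6.06] [0.27 0.45 0.53] [-0.35   0.269  0.021] [ 538.4 -342.1  119. ] [3.141 0.247 0.984] 19.9833 0.16491575641302494
```

View pics/z22.png

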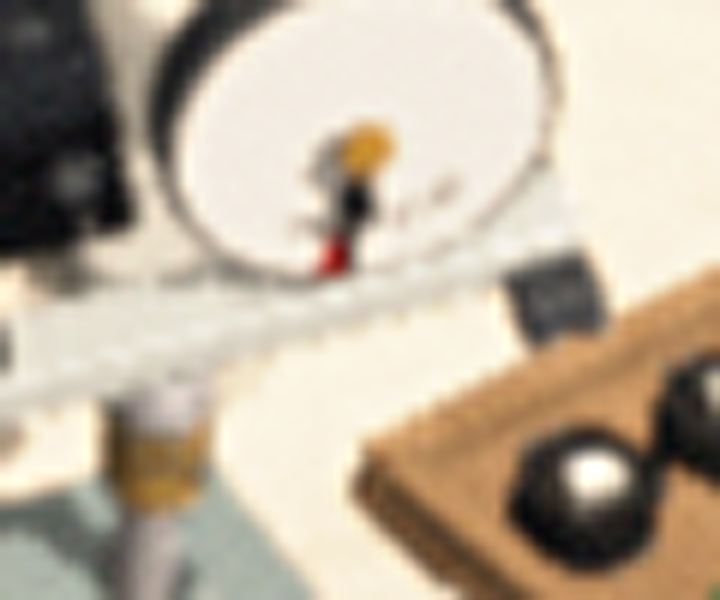

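View pics/y22.png

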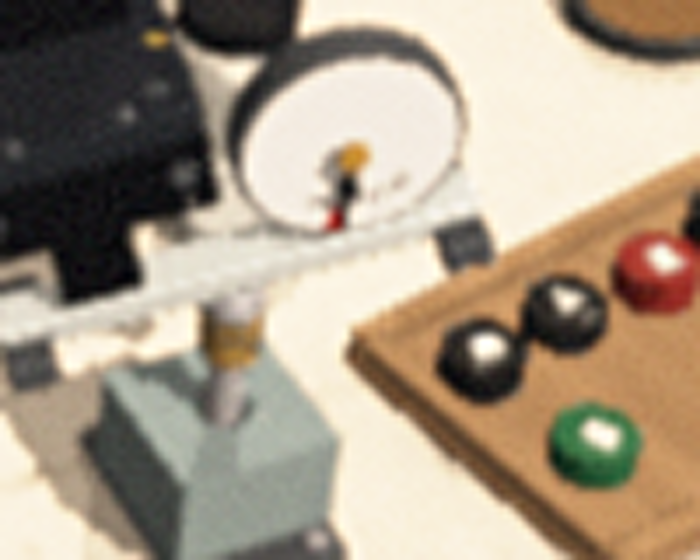

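The pointer is now at the right edge of the red mark, whose centre is at (331,258) with the pointer tip at about (346,245). About 0.06 rad more is needed.

drive_tool([
  [[0.05,0,0.06],[0,-0.62,0]],
  [[0,0,0],[0,0,0]],
  [[0,0,0],[0,0,0]],
])

```text
t: 20.23
eef_pos: [539.2, -340.9, 116.8]
tcp_rot: [3.142, 0.297, 0.985]
ft_force: [0.7, 0.2, 5.0]
opening: 0.168
```

```bash
python3 chk.py 23
```

```text
[ 0.3  -0.12  5.12] [0.23 0.3  0.31] [-0.341  0.266 -0.008] [ 539.  -341.2  116.8] [3.142 0.297 0.984] 20.5333 0.1672927250372246
```

View pics/z23.png

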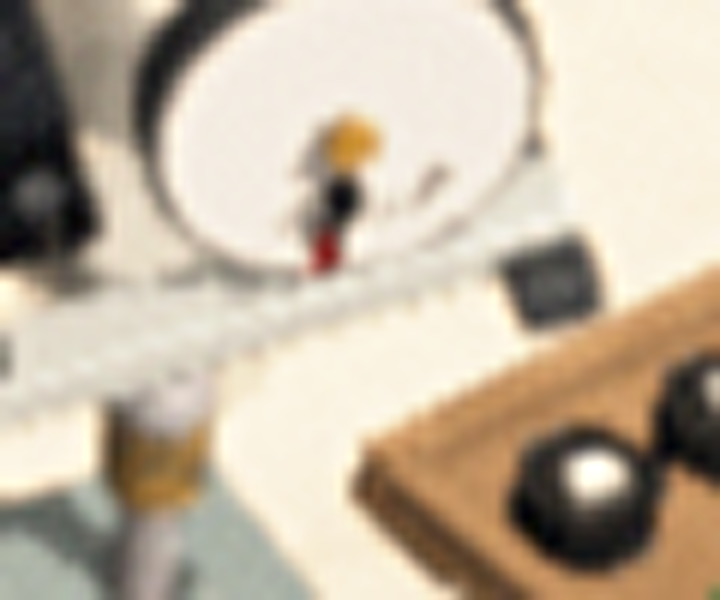

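```bash
python3 - <<'E'
from ov import *
acc=0
for i in range(6):
    s=cam('scene','s24_%d'%i); acc=acc+s['pixels'].astype(float)
e=env.state(); yaw=e['tcp_rot'][2]-np.pi/2
a=acc/6
cv2.imwrite('pics/z24.png',cv2.resize(a[168:186,318:340].astype(np.uint8),None,fx=28,fy=28,interpolation=cv2.INTER_LANCZOS4))
reg=a[172:184,320:336]; red=np.clip(reg[...,2]-np.maximum(reg[...,0],reg[...,1])-40,0,None)
red*= (reg[...,0]<90)
yy,xx=np.mgrid[172:184,320:336]; print('red c',(red*xx).sum()/red.sum(),(red*yy).sum()/red.sum())
print('reddiff');print(np.round(reg[...,2]-reg[...,1]).astype(int)); print('G');print(np.round(reg[...,1]).astype(int))
for t in(-.3,):
  rest=np.array([511,-381,101]); f=gpts(rest,(R.from_euler('z',yaw)*R.from_euler('x',t)).as_matrix())
  c=proj(s,f([-7,-40,45])); print('c',c)
  for al in(.15,.2,.25,.3,.35,.4): print(al,np.round(proj(s,f([-7.5,-40+28*np.sin(al),45-28*np.cos(al)]))-c,2),np.round(proj(s,f([-7.5,-40+15*np.sin(al),45-15*np.cos(al)]))-c,2))
E
```

```text
red c 327.208250166334 178.22887558216902
reddiff
[[ 8  8  8  8  8 15 15 35 56 58 52 33  8  7  7  8]
 [ 8  8  8  8 12 13 14 28 51 50 34 15  8  7  8  8]
 [ 8  8  8  8 16 14 12 16 28 28 20  7  7  7  9 18]
 [ 8  8  8  8 10 16 13  7  9 11 16  7  7  8 10 15]
 [ 8  7  7  8  9 15 11  4  0  5 14 12 11  8 14 17]
 [ 8  8  8  8 16 13  9  4  2  8 14 14 15  9 10  8]
 [ 8  8  8 15 15 11 13 13  8 13 16 11  9  8  8  8]
 [ 8  7  8 12 15 15 35 51 16 14  7  7  8  7  8 10]
 [ 8  8  8  8  7 20 68 90 28  8  8  9  8  8 10 12]
 [15 15  9  8  8 26 82 92 42 15 11 12  7 10  5  4]
 [ 9 11 13 14 16 27 56 40 20 11  8  4  3  6  7  5]
 [ 5  6  6  4  7 12 15  8  6  4  7  6  5  8  7  8]]
G
[[235 236 237 237 235 191 140 118 134 144 156 193 234 238 237 237]
 [236 236 237 237 224 166 136 133 134 154 196 223 236 238 237 231]
 [236 236 237 233 204 169 145 122  99 140 218 240 239 238 233 198]
 [236 236 236 237 231 206 151  83  39  90 192 240 238 238 226 177]
 [236 237 238 239 233 192 138  60  11  63 167 228 222 230 212 189]
 [236 237 237 233 205 156 127  65  25  84 177 219 209 228 223 228]
 [237 236 233 213 187 134 104  53  68 164 219 224 227 236 236 236]
 [238 238 233 220 211 146  86  45 118 226 243 236 236 237 234 226]
 [238 238 238 238 237 172  75  36 138 241 241 234 234 230 219 202]
 [208 220 234 236 237 201  84  40 138 222 221 215 224 217 226 228]
 [151 158 177 176 175 172 110 109 167 193 202 226 232 222 221 223]
 [146 148 174 172 164 192 191 200 227 228 217 222 225 215 213 213]]
c [331.17540952 170.72369313]
0.15 [ 0.53 10.24] [0.32 5.61]
0.2 [-0.13 10.36] [-0.04  5.68]
0.25 [-0.8  10.45] [-0.4   5.73]
0.3 [-1.46 10.53] [-0.76  5.77]
0.35 [-2.12 10.57] [-1.12  5.79]
0.4 [-2.77 10.59] [-1.47  5.8 ]
```

View pics/z24.png

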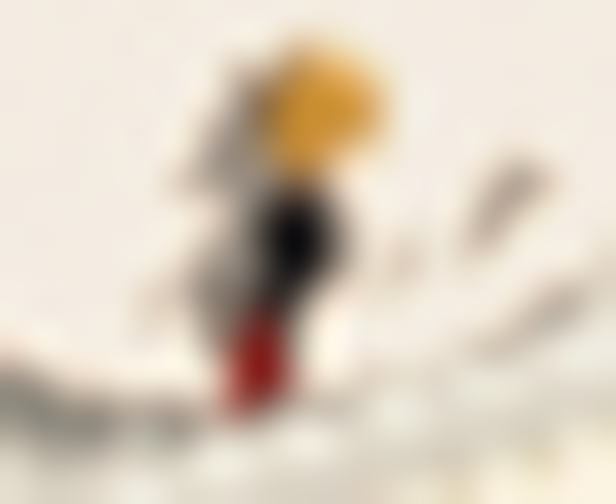

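```bash
python3 - <<'E'
import numpy as np,cv2
def show(fs,y0,y1,x0,x1):
    a=np.mean([cv2.imread('pics/%s.png'%f).astype(float) for f in fs],0)
    r=a[y0:y1,x0:x1]; print(fs,'rows',y0,'cols',x0);print('R');print(r[...,2].astype(int));print('G');print(r[...,1].astype(int))
show(['s19','s20','s21'],175,188,326,342)
show(['s22'],172,184,322,336)
show(['s24_%d'%i for i in range(6)],172,184,320,334)
E
```

```text
['s19', 's20', 's21'] rows 175 cols 326
R
[[195 246 245 243 245 242 206 154 141 188 199 207 227 242 244 243]
 [242 245 244 244 245 236 181 149 159 184 198 218 235 243 244 244]
 [245 244 244 244 241 216 164 153 147 135 176 241 246 245 243 241]
 [244 244 244 245 244 235 191 151 117  70 133 244 248 245 241 233]
 [243 243 239 241 245 245 225 150  71  20  92 205 241 244 234 224]
 [243 239 221 218 231 238 215 144  60  33 115 198 226 236 226 233]
 [245 242 230 209 214 217 211 148  80  91 194 241 240 241 238 242]
 [246 245 242 228 210 208 186 136 111 133 224 248 245 244 244 243]
 [243 245 242 218 206 207 184 147 129 178 243 247 242 241 240 234]
 [198 222 219 200 208 222 215 155 127 196 239 237 224 224 229 229]
 [191 177 172 173 200 220 221 190 178 212 224 227 226 229 232 238]
 [229 216 214 224 235 243 246 248 249 248 245 242 240 234 233 234]
 [245 238 233 231 232 234 235 236 237 238 236 234 231 228 222 224]]
G
[[179 237 238 236 238 234 190 141 105 130 141 151 192 235 238 236]
 [233 238 237 237 238 224 167 135 125 132 144 175 218 236 236 236]
 [237 237 238 237 234 202 153 140 127 106 146 224 
[... 2930 characters left out ...]
6 236 237 235 190 140 118 134 144 156 193 234 237]
 [235 236 237 237 224 166 136 133 133 154 196 222 235 237]
 [235 236 237 233 204 169 144 122  99 140 218 239 238 238]
 [236 236 236 236 230 205 151  82  39  90 192 239 237 237]
 [236 236 237 239 233 192 138  59  11  62 167 228 222 230]
 [236 236 237 233 205 156 127  65  24  83 177 219 208 228]
 [236 236 232 213 187 133 103  52  67 164 218 224 227 235]
 [237 238 233 219 210 145  86  44 118 225 242 236 236 237]
 [238 238 237 237 237 171  74  35 138 240 240 233 234 229]
 [208 219 233 236 237 201  84  40 138 221 221 215 223 217]
 [151 157 176 175 175 172 110 109 167 193 201 225 232 221]
 [145 147 173 172 163 191 190 199 226 227 217 222 225 215]]
```

The remaining pointer-to-mark offset is about 0–0.03 rad, against an allowance of 0.08. The contact push is steady at about 7 N, the dome sits under the middle of the bar, and the fingers are about 47 mm from the stud. I'm handing in.

```bash
python3 - <<'E'
from h import *
print(env.job_done()); st()
E
```

```text
the job is handed in; nothing more can be done
None
the job is handed in; nothing more can be done
```

The job is handed in at about 21 s of the 58 s. No verdict was given, so what follows rests on my own checks.

- **Stud:** I took it from the holder, lowered it into the block's socket and let go. The pictures showed it upright, with its top at about 101 mm, the height for fully home.
- **Gauge:** I picked it up by its black grip and rested its bar level on the dome, then tipped the grip end down by about 0.30 rad. I handed in while still holding it there.
- **Pointer:** It lies on the red mark to within about 0–0.03 rad, against 0.08 allowed. It looked still in the last pictures, but I did not measure its speed.
- **Contact:** The bar presses on the dome with about 7 N, within about 5 mm of its middle. The fingers stay about 47 mm clear of the stud, and the bar's feet are well above the block.
- **Bystanders:** The arm stayed well above them and nothing appeared disturbed. I did not measure their positions again at the end.

Two measurements disagreed slightly:

- **Contact height:** The bar touched the dome about 3 mm lower than worked out from the grasp.
- **Tilt from the pictures:** They gave about 0.19 rad for the first 0.25 rad of turn. The gauge may have slipped a little in the grip, or the pictures may be slightly off in scale. I set the final angle from the pointer and mark in the pictures, not from the arm's reading.

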